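# Renew the pillar candles on the pantry worktop

## Task

Renew the candles: move the burnt-down stub from its dish to a free spot on the floor of the silver tray, without touching or shifting the two glass cups there, and stand each of the three new candles upright in the brass dish of its own size, widest in widest, middle in middle, narrowest in narrowest. Set everything down without dropping it, and let go.

Things in the scene. Friction and masses are not known exactly. Their poses are not given: they have to be found in the camera images.
- candle_wide: new ivory wax pillar candle, the widest of the three: upright cylinder 64 mm across and 70 mm tall (plus a thin 9 mm wick on top, look only), loose, standing on the worktop. Origin: centre of its underside; z along it, up
- candle_medium: new ivory wax pillar candle, the middle one in width of the three: upright cylinder 50 mm across and 100 mm tall (plus a thin 9 mm wick on top, look only), loose, standing on the worktop. Origin: centre of its underside; z along it, up
- candle_narrow: new ivory wax pillar candle, the narrowest of the three: upright cylinder 36 mm across and 85 mm tall (plus a thin 9 mm wick on top, look only), loose, standing on the worktop. Origin: centre of its underside; z along it, up
- stub: burnt-down ivory wax candle stub: upright cylinder 50 mm across and 40 mm tall with a sunken top (7 mm deep, inside the rim) and a short dark wick, loose; at the start it stands in the middle-sized dish, on its recess floor. Origin: centre of its underside; z along it, up
- dish_wide: round brass candle dish, the widest of the three, fixed to the worktop: recess 80 mm across inside a 3 mm thick upright wall, rim 12 mm above the worktop, recess floor 4 mm above the worktop, foot flange 96 mm across. Origin: centre of its underside on the worktop; z up; takes the 64 mm candle
- dish_medium: round brass candle dish, the middle-sized of the three, fixed to the worktop: recess 66 mm across inside a 3 mm thick upright wall, rim 12 mm above the worktop, recess floor 4 mm above the worktop, foot flange 82 mm across. At the start the stub stands in it. Origin: centre of its underside on the worktop; z up; takes the 50 mm candle
- dish_narrow: round brass candle dish, the narrowest of the three, fixed to the worktop: recess 52 mm across inside a 3 mm thick upright wall, rim 12 mm above the worktop, recess floor 4 mm above the worktop, foot flange 68 mm across. Origin: centre of its underside on the worktop; z up; takes the 36 mm candle
- tray: long silver-coloured serving tray, fixed: inside 150 mm wide (its x) by 360 mm long (its y), walls 5 mm thick and 16 mm above the worktop, flat floor 5 mm above it, look-only loop handles at the short ends. The two cups stand in it along its length, centres 75 to 100 mm apart; beyond one of them at least 95 mm of length is free. Origin: centre of its underside, on the worktop; z up
- votive_a: amber glass votive cup: open round cup 56 mm across and 55 mm tall, about 160 g, loose, standing on the tray floor; to be left alone. Origin: centre of its underside; z up
- votive_b: amber glass votive cup: open round cup 56 mm across and 55 mm tall, about 160 g, loose, standing on the tray floor; to be left alone. Origin: centre of its underside; z up

How it is judged:
By the outcome, as a careful person would: the job done as asked, in the order asked, and still so for the second after the job is handed in, with the robot touching nothing.
It also fails if it takes over 93 s, if anything falls off the work surface, if the arm or the gripper's body presses on something with over 40 N, if the wrist force passes 120 N, or if a joint passes its speed limit or range.

## Robot

A 6-joint arm with a two-finger parallel gripper is mounted at the origin on the work surface. World frame = base frame: x ahead of the robot, y to its left, z up, the work surface at z = 0. Lengths are in m, angles in degrees, forces in N, time in s.
With the tool pointing down it reaches from about 0.3 to 0.75 m from the base axis. Payload 8.5 kg.
Tool frame: the origin (TCP) lies on the centre line of the jaws, within the pads' length; the fingertips stand 17 mm ahead of it and the grasp point (between the pads) lies 2 mm behind it; z points along the fingers, y is the direction in which the jaws open and shut (so a half turn about z gives the same grasp; the last joint's range is limited). The gripper opens to 85 mm and grips with 20 to 120 N. Pads are 22 mm wide; open, the fingers measure 114 mm over their backs; the gripper's body (76 mm by 85 mm) begins 54 mm behind the grasp point. The pads swing forward as they close: fully open they stand 13 mm farther back than shut.
Start: joints at [51.95, 21.807, 74.336, -0, 83.858, -12.336], TCP at [0.239, 0.496, 0.22] pointing down, gripper open.
Joint ranges: [-178.18, 178.18], [-50.72, 133.34], [12.68, 142.11], [-81.47, 261.47], [9.98, 163.14], [-165.26, 165.26]. Speed limits (degrees/s): [136.94, 136.94, 180, 180, 180, 180].

## Interface

Orientations are given as a 3x3 rotation matrix whose columns are the frame's x, y, z axes.
In Python, from rig import env, imaging, close_job gives the robot as it stands.
- The arm moves only by the tool step_arm, never from a script. Its argument "steps" is one flat list of numbers, 7 for each row, row after row: the opening, from 0 (shut) to 1 (fully open), then the shift along the tool's x, y, z as a fraction of full scale, then the turn, a rotation vector about the tool's x, y, z as a fraction of full scale. A call has 1 to 10 rows; each row is the pose to reach, as a shift and turn from the pose commanded when the call began, along the tool's axes at that moment; what a row does not reach only later rows make up. Full scale, the value 1, is 0.3 m for a shift and 45 degrees for a turn. A row lasts 1/10 s, in which the tool goes at most 50 mm and 8.59 degrees, less where a joint would pass 70% of its speed; a pose out of reach is approached as far as the arm can. A call with a number of a shift or a turn outside -1 to 1 is refused whole. A call with a gripper value outside its range is refused whole. The fingers move at their own pace and stop on an object; "grip_force" is the grip in N (left out, the last holds). Time passes only in rows, so rows that repeat a pose let the fingers close. It gives the time, the measured TCP pose, the force and the opening at its end, in the units of the state.
- env.observe(): the state, without advancing time (a new reading comes with each control period).
- imaging.get_image(name): name is "scene" or "top" or "wrist"; returns (picture, depth): 420x560x3 uint8, blue, green, red; 420x560 float32, m along the optical axis (not along the pixel's ray), 0 where there is no reading.
- imaging.get_calibration(name): a dict with "camera_matrix" (3x3 intrinsics, pixels), "world_from_camera" (4x4, takes a point from camera to world coordinates). Camera axes: x right, y down, z forward; pixel columns grow to the right and rows downward; lengths in m; the calibration is good to about 2 mm. A picture is of the moment at which its call begins: read the wrist's pose just before it. get_calibration takes no time and is no camera call; for the wrist camera it gives the pose at the moment of the call.
- close_job(): hands the job in, once; it reports no verdict.
Trained networks look in the newest picture that a camera, given by its name, has taken for a name from the list of things; names that differ only in an ending like _2 or _b are one class to them, and where a whole thing is asked for, a point or a joint stands for the part that bears it (a point fixed in the world has none). Each returns a list of dicts, best first, with "score" (0 to 1); they miss things now and then, are a little off and sometimes report something else, mostly with a low value. They report only what shows in the picture. A call takes as long as a camera call.
- imaging.spot_in(camera, target): "pixel" ([column, row] in pixels, amid what is visible of it).
- imaging.regions_of(camera, target): "mask" (420x560 bool, what is visible of it) and "pixel" ([column, row] in pixels, amid what is visible of it).
- imaging.pinpoint(camera, target): "pixel" ([column, row] in pixels: a listed point, or the origin of a listed thing).
The state is a dict: "time_s": time; "q": joint angles; "qvel": joint speeds; "joint_efforts": joint torques, N m; "position": TCP position; "tool_rot": TCP orientation; "ft_force": force on the tool from outside, world axes, zero at the start; "wrist_torque": the same for the moment, N m; "grip_width": finger opening in m.
Only numpy, scipy, OpenCV 4.12 (cv2) and the standard library are available. Lean on these libraries where they do the work, as an engineer would, in place of code of your own. Each camera call takes 0.05 s, during which the arm holds its last target.

## Working session

There is one attempt and no reset: what is moved stays moved. The work goes in short steps, Python scripts to look and compute and a tool call to move; the robot and the scene stay as the last step left them, time stands still between calls to the robot, and variables do not carry over. Pictures are saved under pics/ and viewed, and the job is handed in when it is done.

Besides the shell and the picture viewer there is one more tool, called after "Request:" in YAML: its name, and indented under it one key for each argument. step_arm: Moves the arm, as the interface text tells. Shift numbers are shares of 0.3 m and turn numbers shares of 45 degrees, none past 1 either way. Its arguments: {"type":"object","properties":{"steps":{"type":"array","items":{"type":"number"}},"grip_force":{"type":"number"}},"required":["steps"]}

```bash
mkdir -p pics; ls; python3 - <<'E'
from rig import env, imaging
import cv2
print(env.observe())
for n in ["scene","top","wrist"]:
    im,d=imaging.get_image(n); cv2.imwrite(f"pics/{n}0.png",im)
    c=imaging.get_calibration(n); print(n,c)
E
```

```text
pics
{'time_s': 0.0, 'q': array([ 5.19502280e+01,  2.18404472e+01,  7.43847996e+01,  2.08414143e-03,
        8.38598110e+01, -1.23365539e+01]), 'qvel': array([-0.0501383 , -0.04124616,  0.0308187 , -0.0821854 , -0.0001547 ,
        0.06483873]), 'joint_efforts': array([-1.39910968e-03, -4.48460484e+01, -2.31284684e+01, -2.08535571e-04,
        4.67544218e-03,  4.65339298e-06]), 'position': array([0.23842699, 0.49528235, 0.21891662]), 'tool_rot': array([[-9.00975086e-01,  4.33869801e-01, -9.43469341e-04],
       [ 4.33870684e-01,  9.00974425e-01, -1.14674700e-03],
       [ 3.52502853e-04, -1.44253417e-03, -9.99998897e-01]]), 'ft_force': array([ 0.48294206,  0.12818302, -0.84009562]), 'wrist_torque': array([ 0.02707166,  0.05115872, -0.0163876 ]), 'grip_width': 0.08572045672177162}
scene {'camera_matrix': array([[406.66388543,   0.        , 277.00152795],
       [  0.        , 406.66388543, 208.35398527],
       [  0.        ,   0.        ,   1.        ]]), 'world_from_camera': array([[-0.48514784,  0.60458381, -0.63175153,  1.14219242],
       [ 0.87439433,  0.32869846, -0.35691999,  
[... 422 characters left out ...]
     [-9.99854889e-01,  1.68991792e-02, -2.14894414e-03,
         3.10037624e-03],
       [-4.26323258e-04, -1.50929703e-01, -9.88544406e-01,
         1.19096407e+00],
       [ 0.00000000e+00,  0.00000000e+00,  0.00000000e+00,
         1.00000000e+00]])}
wrist {'camera_matrix': array([[370.43034388,   0.        , 277.51675296],
       [  0.        , 370.43034388, 210.89337588],
       [  0.        ,   0.        ,   1.        ]]), 'world_from_camera': array([[ 0.43273557,  0.86054866,  0.26869301,  0.17025228],
       [ 0.90151953, -0.41254948, -0.13063485,  0.52786812],
       [-0.00156848,  0.29876234, -0.95432626,  0.37480256],
       [ 0.        ,  0.        ,  0.        ,  1.        ]])}
```

View pics/top0.png

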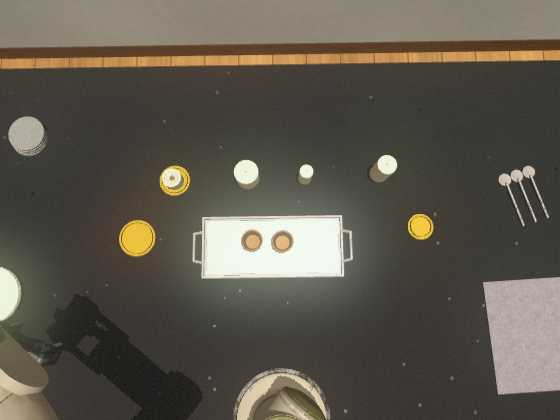

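View pics/scene0.png

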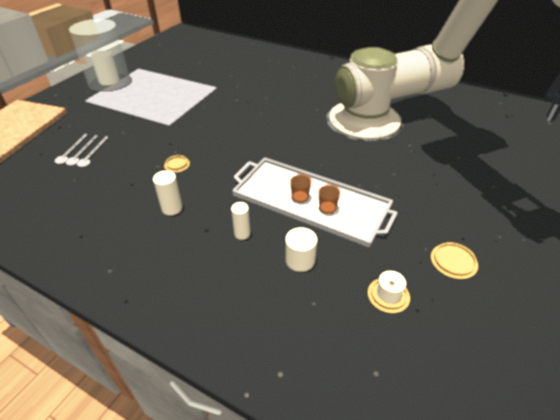

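View pics/wrist0.png

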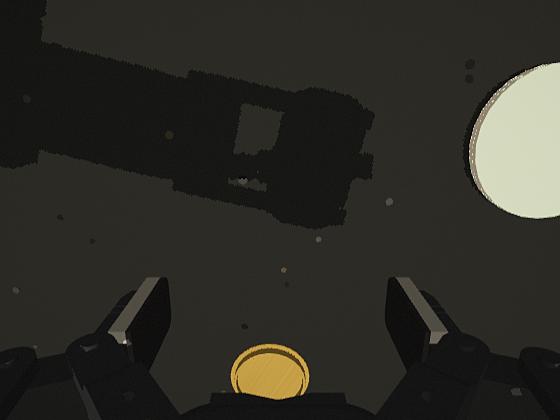

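The top view shows the dishes at about (175,180) with the stub in it, (137,238) and (421,227). The candles are at (246,173), (306,173) and (385,167), and the cups at (252,241) and (282,241). Next I'll measure positions from depth.

```bash
cat > h.py <<'E'
import numpy as np, cv2
from scipy.optimize import least_squares
def cloud(d,c):
    K=c["camera_matrix"];T=c["world_from_camera"]
    v,u=np.mgrid[:d.shape[0],:d.shape[1]]
    P=np.stack([(u-K[0,2])/K[0,0]*d,(v-K[1,2])/K[1,1]*d,d],-1)
    W=P@T[:3,:3].T+T[:3,3]; W[d<=0]=np.nan
    return W
E
python3 - <<'E'
from rig import env, imaging
from h import *
names=["candle_wide","candle_medium","candle_narrow","stub","dish_wide","dish_medium","dish_narrow","tray","votive_a"]
for cam in ["top","scene"]:
    im,d=imaging.get_image(cam);c=imaging.get_calibration(cam)
    W=cloud(d,c); np.save(f"W_{cam}.npy",W)
    for n in names:
        r=imaging.regions_of(cam,n)
        for x in r[:3]:
            m=x["mask"]; p=W[m]; p=p[~np.isnan(p[:,0])]
            if len(p)==0: continue
            zt=np.percentile(p[:,2],97)
            t=p[p[:,2]>zt-.006]
            (cx,cy),rad=cv2.minEnclosingCircle(t[:,:2].astype(np.float32))
            print(cam,n,round(x["score"],2),np.round(x["pixel"]),m.sum(),"zt",zt.round(3),"med",np.median(t,0).round(4),"circ",round(cx,4),round(cy,4),round(2*rad,3),
              "bb",np.percentile(p,2,axis=0).round(3),np.percentile(p,98,axis=0).round(3))
    
print(env.observe()["time_s"])
E
```

```text
top candle_wide 0.83 [245. 176.] 572 zt 0.074 med [0.6191 0.0802 0.0704] circ 0.6199 0.0814 0.063 bb [0.59  0.052 0.004] [0.646 0.108 0.074]
top candle_medium 0.82 [384. 170.] 505 zt 0.104 med [ 0.6257 -0.2737  0.1008] circ 0.6259 -0.2738 0.049 bb [ 0.602 -0.295  0.01 ] [ 0.647 -0.25   0.104]
top candle_narrow 0.68 [305. 172.] 234 zt 0.088 med [ 0.6153 -0.0726  0.0849] circ 0.6157 -0.0722 0.035 bb [ 0.598 -0.088  0.002] [ 0.631 -0.055  0.088]
top stub 0.92 [174. 180.] 328 zt 0.047 med [0.6146 0.2784 0.044 ] circ 0.6142 0.278 0.05 bb [0.591 0.254 0.013] [0.636 0.3   0.048]
top stub 0.19 [282. 243.] 388 zt 0.063 med [ 0.4428 -0.0087  0.0599] circ 0.4424 -0.0097 0.055 bb [ 0.416 -0.034  0.005] [0.467 0.016 0.063]
top dish_wide 0.91 [135. 238.] 1023 zt 0.013 med [0.4625 0.3767 0.0102] circ 0.4599 0.3745 0.092 bb [ 0.418  0.334 -0.001] [0.505 0.418 0.014]
top dish_medium 0.9 [179. 187.] 273 zt 0.014 med [0.6002 0.2699 0.0118] circ 0.6153 0.2789 0.072 bb [ 0.578  0.242 -0.001] [0.649 0.317 0.015]
top dish_medium 0.52 [284. 244.] 362 zt 0.063 med [ 0.4405 -0.0092  0.0599] circ 0.4422 -0.009
[... 1387 characters left out ...]
 302.] 511 zt 0.013 med [0.6395 0.2856 0.0112] circ 0.618 0.2798 0.073 bb [0.598 0.243 0.   ] [0.655 0.318 0.013]
scene dish_narrow 0.75 [320. 203.] 5840 zt 0.017 med [0.4728 0.0632 0.0149] circ 0.4353 0.0248 0.408 bb [ 0.355 -0.162  0.002] [0.513 0.202 0.018]
scene dish_narrow 0.56 [176. 163.] 321 zt 0.012 med [ 0.4803 -0.3767  0.01  ] circ 0.5266 -0.3366 0.188 bb [ 0.45  -0.405 -0.001] [ 0.51  -0.346  0.012]
scene votive_a 0.71 [325. 196.] 501 zt 0.06 med [0.4478 0.0703 0.0583] circ 0.4467 0.0693 0.057 bb [0.422 0.046 0.011] [0.473 0.094 0.06 ]
scene votive_a 0.46 [456. 261.] 1253 zt 0.012 med [0.4655 0.3764 0.0101] circ 0.4626 0.3792 0.09 bb [ 0.423  0.334 -0.   ] [0.507 0.418 0.012]
1.15
```

Request:
step_arm:
  steps: [1,-1,-0.1,0,0,0,1,1,-1,-0.1,0,0,0,1,1,-1,-0.1,0,0,0,1,1,-1,-0.1,0,0,0,1,1,-1,-0.1,0,0,0,1,1,-1,-0.1,0,0,0,1,1,-1,-0.1,0,0,0,1,1,-1,-0.1,0,0,0,1]
  grip_force: 40

```text
time_s: 1.95
position: [0.4966, 0.3376, 0.2191]
tool_rot: [[-0.329, 0.944, -0.001], [0.944, 0.329, -0.0], [0.0, -0.001, -1.0]]
ft_force: [-0.5, 0.3, -0.3]
grip_width: 0.0854
```

Request:
step_arm:
  steps: [1,-0.32,0.308,0.2,0,0,0.4286,1,-0.32,0.308,0.2,0,0,0.4286,1,-0.32,0.308,0.2,0,0,0.4286,1,-0.32,0.308,0.2,0,0,0.4286,1,-0.32,0.308,0.2,0,0,0.4286,1,-0.32,0.308,0.2,0,0,0.4286]

```text
time_s: 2.55
position: [0.6137, 0.2798, 0.1606]
tool_rot: [[-0.002, 1.0, 0.001], [1.0, 0.002, 0.001], [0.001, 0.001, -1.0]]
ft_force: [-0.5, -0.4, 0.3]
grip_width: 0.0856
```

```bash
python3 - <<'E'
from rig import env, imaging
import cv2
o=env.observe();print(o["time_s"],o["position"],o["tool_rot"],o["q"])
im,d=imaging.get_image("wrist"); cv2.imwrite("pics/w1.png",im)
E
```

```text
2.55 [0.61372888 0.27976335 0.16060997] [[-2.40421159e-03  9.99996614e-01  9.96319176e-04]
 [ 9.99996934e-01  2.40361882e-03  5.95730646e-04]
 [ 5.93333857e-04  9.97748384e-04 -9.99999326e-01]] [1.44653621e+01 3.68524037e+01 5.76077964e+01 1.88500306e-02
 8.54759987e+01 1.43261513e+01]
```

View pics/w1.png

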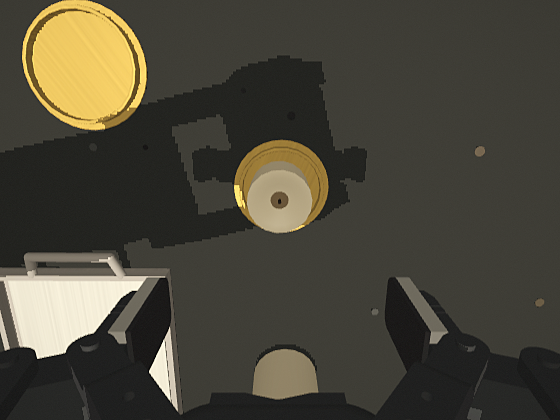

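The wrist view shows the stub in its dish at (279,200), on the jaw centre line, with the jaws level on either side. I'll descend and grip.

Request:
step_arm:
  steps: [1,0,0,0.15,0,0,0,1,0,0,0.3,0,0,0,1,0,0,0.4,0,0,0,1,0,0,0.42,0,0,0,1,0,0,0.42,0,0,0,0,0,0,0.42,0,0,0,0,0,0,0.42,0,0,0,0,0,0,0.42,0,0,0,0,0,0,0.42,0,0,0,0,0,0,0.42,0,0,0]

```text
time_s: 3.6
position: [0.6149, 0.2782, 0.0339]
tool_rot: [[0.0, 1.0, 0.0], [1.0, -0.0, 0.0], [0.0, 0.0, -1.0]]
ft_force: [-0.0, 0.8, 0.0]
grip_width: 0.012
```

```bash
python3 - <<'E'
from rig import env, imaging
import cv2
o=env.observe();print(o["time_s"],o["position"],o["grip_width"],o["ft_force"])
im,d=imaging.get_image("wrist"); cv2.imwrite("pics/w2.png",im)
E
```

```text
3.6 [0.614942   0.27822455 0.03390323] 0.01199897855276748 [-0.01043969  0.77014376  0.02741164]
```

View pics/w2.png

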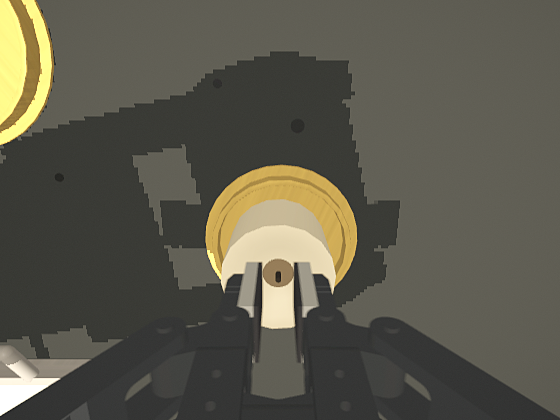

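The grip went wrong: the fingers shut to 12 mm and appear above the stub. I'll check the scene camera before moving.

```bash
python3 - <<'E'
from rig import env, imaging
from h import *
im,d=imaging.get_image("scene"); cv2.imwrite("pics/s2.png",cv2.resize(im[180:340,300:480],None,fx=4.4,fy=3.7,interpolation=cv2.INTER_CUBIC))
c=imaging.get_calibration("scene");W=cloud(d,c)
print(imaging.get_image("wrist")[1][220:340:10,200:360:16].round(3))
for v in range(265,310,3):
    print(v,[tuple(np.round(W[v,u],3)) for u in (382,390,398)])
E
```

```text
[[0.198 0.196 0.194 0.17  0.161 0.158 0.164 0.177 0.196 0.185]
 [0.2   0.188 0.196 0.156 0.153 0.154 0.153 0.161 0.194 0.188]
 [0.203 0.189 0.163 0.156 0.155 0.156 0.155 0.154 0.198 0.194]
 [0.204 0.192 0.156 0.156 0.162 0.163 0.161 0.156 0.16  0.192]
 [0.206 0.192 0.158 0.161 0.164 0.163 0.163 0.16  0.157 0.192]
 [0.207 0.206 0.159 0.165 0.145 0.143 0.165 0.162 0.16  0.205]
 [0.209 0.21  0.161 0.145 0.136 0.137 0.146 0.145 0.16  0.209]
 [0.211 0.212 0.163 0.138 0.129 0.13  0.13  0.136 0.162 0.212]
 [0.212 0.213 0.164 0.132 0.124 0.123 0.123 0.13  0.164 0.212]
 [0.214 0.216 0.215 0.113 0.115 0.121 0.116 0.116 0.215 0.215]
 [0.111 0.217 0.111 0.11  0.11  0.121 0.111 0.111 0.218 0.216]
 [0.105 0.115 0.106 0.106 0.105 0.123 0.105 0.106 0.106 0.114]]
265 [(np.float64(0.55), np.float64(0.243), np.float64(0.001)), (np.float64(0.632), np.float64(0.268), np.float64(0.105)), (np.float64(0.657), np.float64(0.283), np.float64(0.143))]
268 [(np.float64(0.556), np.float64(0.246), np.float64(-0.001)), (np.float64(0.661), np.float64(0.272), np.float64(0.132)), (np.float64(0.623), np.float64(0.282),
[... 1675 characters left out ...]
, np.float64(0.271), np.float64(0.01)), (np.float64(0.639), np.float64(0.286), np.float64(0.022)), (np.float64(0.629), np.float64(0.299), np.float64(0.018))]
301 [(np.float64(0.641), np.float64(0.273), np.float64(0.006)), (np.float64(0.638), np.float64(0.287), np.float64(0.012)), (np.float64(0.626), np.float64(0.301), np.float64(0.006))]
304 [(np.float64(0.653), np.float64(0.276), np.float64(0.013)), (np.float64(0.64), np.float64(0.289), np.float64(0.005)), (np.float64(0.63), np.float64(0.303), np.float64(0.002))]
307 [(np.float64(0.652), np.float64(0.277), np.float64(0.003)), (np.float64(0.652), np.float64(0.291), np.float64(0.012)), (np.float64(0.643), np.float64(0.305), np.float64(0.01))]
```

View pics/s2.png

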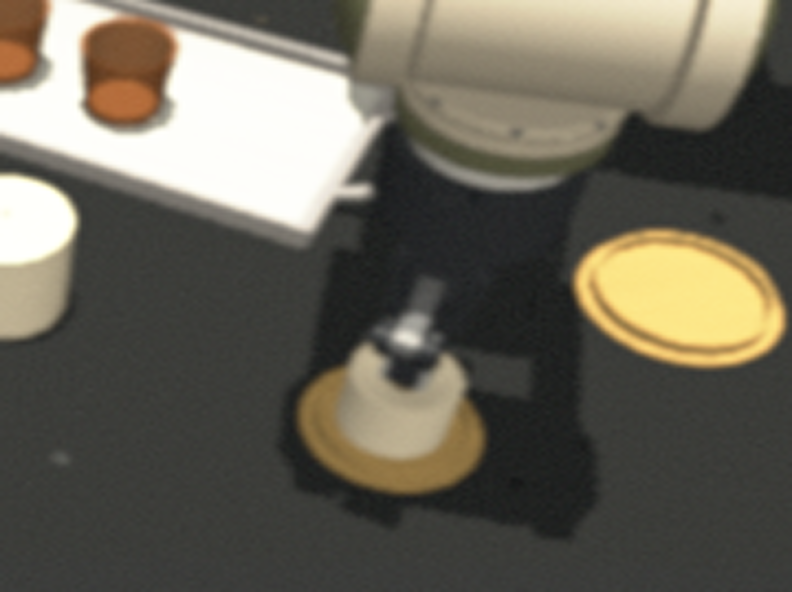

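```bash
python3 - <<'E'
from rig import env, imaging
from h import *
o=env.observe();p=o["position"];R=o["tool_rot"]
im,d=imaging.get_image("wrist");c=imaging.get_calibration("wrist");W=cloud(d,c)
print(o["time_s"],p,o["grip_width"],c["world_from_camera"][:3,3])
for v in range(190,400,10):
    print(v,[tuple(float(a) for a in np.round(W[v,u]-[p[0],p[1],0],3)) for u in (232,252,278,304)])
for cam in ("top","scene"):
    im,d=imaging.get_image(cam);Ws=cloud(d,imaging.get_calibration(cam))
    m=(abs(Ws[...,0]-p[0])<.05)&(abs(Ws[...,1]-p[1])<.03)&(Ws[...,2]>.045)
    q=Ws[m]; print(cam,np.round(q[np.argsort(q[:,2])][:40:3]-[p[0],p[1],0],3).tolist())
E
```

```text
3.75 [0.6148423  0.27820951 0.03357413] 3.176204624527318e-05 [0.61518993 0.35375448 0.18923117]
190 [(-0.023, 0.028, 0.002), (-0.012, 0.031, 0.014), (0.001, 0.029, 0.006), (0.014, 0.029, 0.005)]
200 [(-0.022, 0.026, 0.014), (-0.013, 0.024, 0.007), (0.001, 0.024, 0.007), (0.014, 0.024, 0.006)]
210 [(-0.023, 0.018, 0.004), (-0.012, 0.021, 0.015), (0.001, 0.024, 0.024), (0.014, 0.021, 0.013)]
220 [(-0.023, 0.013, 0.006), (-0.011, 0.021, 0.031), (0.001, 0.025, 0.039), (0.012, 0.022, 0.032)]
230 [(-0.024, 0.007, 0.005), (-0.01, 0.022, 0.044), (0.001, 0.022, 0.045), (0.011, 0.022, 0.045)]
240 [(-0.02, 0.014, 0.037), (-0.01, 0.017, 0.044), (0.001, 0.017, 0.044), (0.012, 0.018, 0.045)]
250 [(-0.019, 0.013, 0.046), (-0.01, 0.012, 0.043), (0.001, 0.011, 0.04), (0.012, 0.013, 0.045)]
260 [(-0.019, 0.009, 0.046), (-0.011, 0.006, 0.041), (0.001, 0.006, 0.039), (0.012, 0.007, 0.042)]
270 [(-0.019, 0.004, 0.045), (-0.011, 0.001, 0.039), (0.001, 0.01, 0.059), (0.012, 0.001, 0.04)]
280 [(-0.019, -0.001, 0.045), (-0.01, 0.006, 0.058), (0.001, 0.01, 0.066), (0.011, 0.006, 0.059)]
290 [(-0.019, -0.006,
[... 1043 characters left out ...]
(0.006, 0.016, 0.126)]
top [[0.002, -0.024, 0.046], [-0.029, -0.025, 0.251], [-0.033, -0.023, 0.259], [-0.033, -0.019, 0.26], [-0.035, 0.006, 0.261], [-0.029, -0.028, 0.261], [-0.033, -0.001, 0.261], [-0.034, -0.011, 0.262], [-0.036, 0.008, 0.262], [-0.038, 0.016, 0.262], [-0.03, -0.018, 0.262], [-0.038, 0.008, 0.262], [-0.038, 0.012, 0.263], [-0.034, -0.01, 0.263]]
scene [[-0.014, 0.017, 0.045], [-0.008, 0.017, 0.045], [0.007, 0.005, 0.045], [0.013, 0.017, 0.045], [-0.014, 0.019, 0.046], [0.01, -0.02, 0.046], [0.006, 0.009, 0.047], [0.006, 0.008, 0.049], [0.011, 0.002, 0.052], [0.006, 0.008, 0.053], [0.012, -0.006, 0.054], [0.005, 0.011, 0.054], [0.008, -0.01, 0.056], [0.006, 0.009, 0.056]]
```

Request:
step_arm:
  steps: [0,0,0,-0.03,0,0,0,0,0,0,-0.06,0,0,0,0,0,0,-0.1,0,0,0,0,0,0,-0.1,0,0,0]

```text
time_s: 4.3
position: [0.6159, 0.2785, 0.0662]
tool_rot: [[-0.0, 1.0, 0.004], [1.0, -0.0, 0.001], [0.001, 0.004, -1.0]]
ft_force: [0.6, 1.2, -0.4]
grip_width: 0.0002
```

```bash
python3 - <<'E'
from rig import env, imaging
from h import *
o=env.observe();p=o["position"]
print(o["time_s"],p,o["grip_width"],o["ft_force"])
im,d=imaging.get_image("wrist"); cv2.imwrite("pics/w3.png",im)
c=imaging.get_calibration("wrist");W=cloud(d,c)
for v in range(190,330,8):
    print(v,[tuple(float(a) for a in np.round(W[v,u]-[p[0],p[1],0],3)) for u in (245,262,278,294)])
im,d=imaging.get_image("scene"); cv2.imwrite("pics/s3.png",cv2.resize(im[180:340,300:480],None,fx=4.4,fy=3.7,interpolation=cv2.INTER_CUBIC))
E
```

```text
4.3 [0.61590171 0.27852533 0.06621538] 0.00022049936046329358 [ 0.64176302  1.1703022  -0.42241212]
190 [(-0.019, 0.021, 0.004), (-0.009, 0.023, 0.012), (0.0, 0.024, 0.017), (0.01, 0.022, 0.008)]
198 [(-0.02, 0.016, 0.004), (-0.008, 0.023, 0.031), (0.0, 0.024, 0.035), (0.009, 0.022, 0.028)]
206 [(-0.018, 0.018, 0.027), (-0.008, 0.022, 0.044), (0.0, 0.023, 0.045), (0.008, 0.022, 0.042)]
214 [(-0.016, 0.019, 0.045), (-0.008, 0.018, 0.044), (0.0, 0.018, 0.044), (0.008, 0.018, 0.044)]
222 [(-0.016, 0.014, 0.044), (-0.008, 0.013, 0.042), (0.0, 0.013, 0.04), (0.008, 0.014, 0.043)]
230 [(-0.016, 0.01, 0.045), (-0.008, 0.008, 0.039), (0.0, 0.008, 0.038), (0.009, 0.008, 0.038)]
238 [(-0.017, 0.005, 0.042), (-0.008, 0.003, 0.039), (0.0, 0.003, 0.038), (0.009, 0.003, 0.039)]
246 [(-0.017, -0.0, 0.041), (-0.008, -0.002, 0.038), (0.0, -0.001, 0.039), (0.009, -0.001, 0.039)]
254 [(-0.017, -0.004, 0.042), (-0.008, -0.005, 0.039), (0.0, -0.006, 0.037), (0.009, -0.005, 0.039)]
262 [(-0.017, -0.009, 0.043), (-0.006, 0.01, 0.083), (0.0, 0.01, 0.082), (0.009, -0.01, 0.04)]
270 [(-0.017, -0.013, 0.044), (-0.006, 0.01, 0.089), (0.0, 0.01, 0.09), (0.006, 0.01, 0.09)]
278 [(-0.013, 0.006, 0.089), (-0.006, 0.01, 0.096), (0.0, 0.01, 0.096), (0.006, 0.01, 0.097)]
286 [(-0.013, 0.006, 0.094), (-0.006, 0.01, 0.102), (0.0, 0.01, 0.102), (0.006, 0.01, 0.102)]
294 [(-0.012, 0.006, 0.101), (-0.005, 0.01, 0.108), (0.0, 0.01, 0.108), (0.005, 0.01, 0.108)]
302 [(-0.012, 0.006, 0.106), (-0.005, 0.01, 0.113), (-0.0, 0.01, 0.113), (0.005, 0.01, 0.113)]
310 [(-0.01, 0.012, 0.121), (-0.005, 0.01, 0.118), (-0.0, 0.008, 0.115), (0.005, 0.011, 0.12)]
318 [(-0.01, 0.011, 0.124), (-0.005, 0.012, 0.124), (-0.0, 0.005, 0.115), (0.005, 0.012, 0.125)]
326 [(-0.01, 0.011, 0.128), (-0.005, 0.012, 0.129), (-0.0, 0.002, 0.115), (0.005, 0.011, 0.128)]
```

View pics/w3.png

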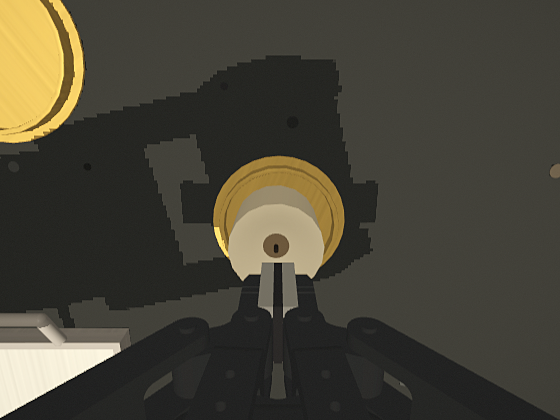

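View pics/s3.png

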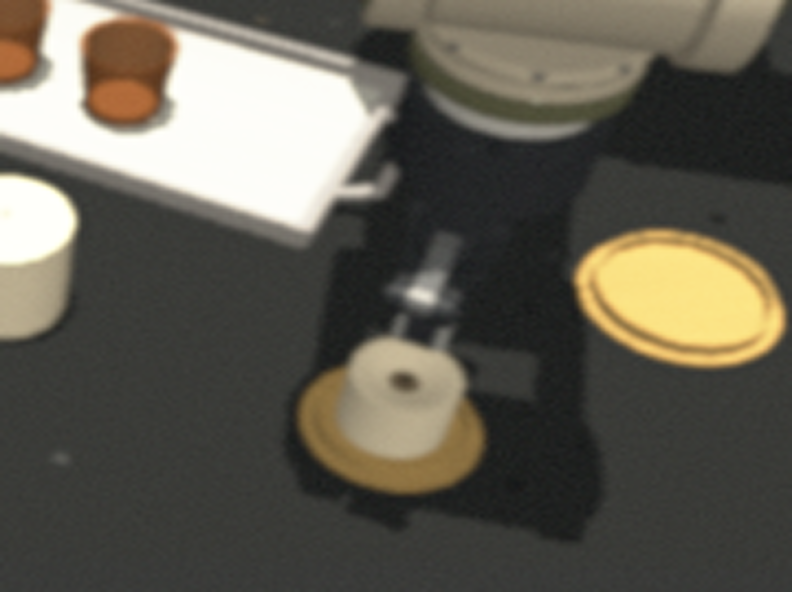

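The shut fingertips sit about 16 mm behind the reported TCP, not 17 mm ahead of it as documented, so they closed just above the stub without touching it. I'll rise, open to several widths, and measure the tips.

Request:
step_arm:
  steps: [0,0,0,-0.15,0,0,0,0.55,0,0,-0.28,0,0,0,0.55,0,0,-0.28,0,0,0,0.55,0,0,-0.28,0,0,0,0.55,0,0,-0.28,0,0,0,0.55,0,0,-0.28,0,0,0]

```text
time_s: 5.0
position: [0.6143, 0.2781, 0.1458]
tool_rot: [[0.0, 1.0, -0.003], [1.0, -0.0, -0.001], [-0.001, -0.003, -1.0]]
ft_force: [-0.4, -0.1, 0.0]
grip_width: 0.047
```

```bash
cat > tip.py <<'E'
from rig import env, imaging
from h import *
import sys
tag=sys.argv[1]
o=env.observe();p=o["position"];R=o["tool_rot"]
im,d=imaging.get_image("wrist"); cv2.imwrite(f"pics/w{tag}.png",im)
W=cloud(d,imaging.get_calibration("wrist"))
print(o["time_s"],p,o["grip_width"],o["ft_force"])
for cam in ("wrist","scene"):
    if cam=="scene":
        im,d=imaging.get_image("scene"); W=cloud(d,imaging.get_calibration("scene")); cv2.imwrite(f"pics/s{tag}.png",cv2.resize(im[120:340,280:500],None,fx=2.7,fy=2.7))
    L=(W-p)@R
    m=(abs(L[...,0])<.03)&(abs(L[...,1])<.08)&(L[...,2]>-.06)&(L[...,2]<.04)&(W[...,2]>.055)
    q=L[m]
    for s in (-1,1):
        a=q[q[:,1]*s>0]; 
        if len(a): a=a[np.argsort(-a[:,2])]; print(cam,s,len(a),a[:25:4].round(3).tolist())
E
python3 tip.py 4
```

```text
5.0 [0.61425334 0.27807506 0.14580989] 0.047031897185392656 [-0.44729127 -0.07067929  0.03787319]
wrist -1 3085 [[-0.005, -0.023, -0.016], [-0.002, -0.023, -0.016], [-0.007, -0.023, -0.016], [0.002, -0.023, -0.017], [-0.004, -0.023, -0.017], [0.001, -0.023, -0.017], [0.005, -0.023, -0.018]]
wrist 1 3097 [[-0.002, 0.024, -0.015], [-0.001, 0.024, -0.016], [0.006, 0.024, -0.017], [-0.003, 0.024, -0.017], [-0.004, 0.024, -0.017], [-0.008, 0.024, -0.017], [-0.004, 0.024, -0.018]]
scene -1 15 [[0.01, -0.023, -0.018], [0.002, -0.025, -0.043], [-0.0, -0.024, -0.046], [0.009, -0.024, -0.052]]
scene 1 125 [[-0.006, 0.029, -0.013], [-0.008, 0.031, -0.017], [0.009, 0.031, -0.018], [0.008, 0.031, -0.021], [0.001, 0.036, -0.022], [-0.01, 0.03, -0.023], [0.011, 0.025, -0.024]]
```

View pics/s4.png

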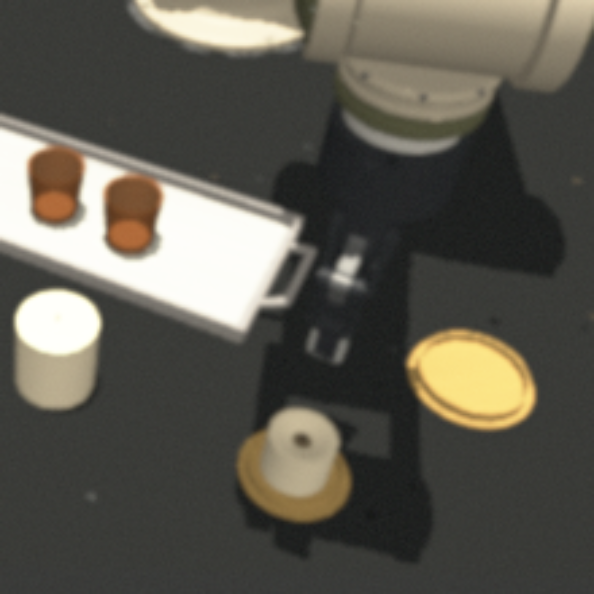

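View pics/w4.png

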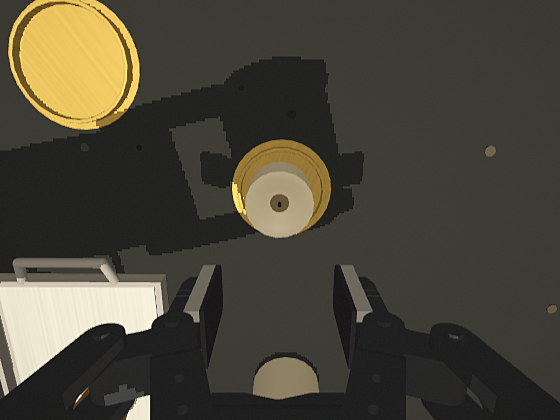

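```bash
python3 - <<'E'
from rig import env, imaging
from h import *
o=env.observe();p=o["position"];R=o["tool_rot"]
im,d=imaging.get_image("wrist");W=cloud(d,imaging.get_calibration("wrist"));L=(W-p)@R
print(o["position"],o["grip_width"])
for v in range(260,420,12): print(v,[[float(a) for a in np.round(L[v,u],3)] for u in (205,190,215,230,300)])
for v in (396,404,412): print(v,[[float(a) for a in np.round(L[v,u],3)] for u in (225,250,320)])
E
```

```text
[0.61452169 0.27812208 0.14635827] 0.04688920436655195
260 [[-0.065, -0.064, 0.145], [-0.064, -0.077, 0.145], [-0.064, -0.055, 0.144], [-0.064, -0.041, 0.145], [-0.064, 0.021, 0.145]]
272 [[0.01, -0.027, -0.027], [-0.076, -0.078, 0.144], [0.01, -0.024, -0.027], [-0.076, -0.042, 0.144], [-0.076, 0.021, 0.145]]
284 [[0.011, -0.026, -0.037], [0.007, -0.033, -0.03], [0.008, -0.023, -0.032], [-0.089, -0.042, 0.146], [-0.088, 0.021, 0.144]]
296 [[0.01, -0.024, -0.044], [0.01, -0.029, -0.045], [0.004, -0.023, -0.033], [-0.101, -0.043, 0.146], [-0.1, 0.021, 0.144]]
308 [[0.01, -0.023, -0.051], [0.01, -0.028, -0.051], [-0.001, -0.023, -0.034], [-0.113, -0.043, 0.145], [-0.113, 0.022, 0.145]]
320 [[0.006, -0.023, -0.052], [0.011, -0.026, -0.06], [-0.006, -0.023, -0.035], [-0.126, -0.044, 0.145], [-0.125, 0.022, 0.144]]
332 [[0.002, -0.023, -0.053], [0.011, -0.024, -0.066], [-0.01, -0.023, -0.036], [-0.139, -0.044, 0.145], [-0.139, 0.022, 0.145]]
344 [[-0.002, -0.023, -0.053], [0.011, -0.023, -0.07], [-0.153, -0.059, 0.146], [-0.152, -0.045, 0.144], [-0.153, 0.022, 0.145]]
356 [[-0.007, -0.023,
[... 263 characters left out ...]
0.016, -0.019, -0.09], [-0.195, -0.061, 0.145], [-0.194, -0.046, 0.144], [-0.169, 0.021, 0.116]]
392 [[0.017, -0.015, -0.094], [0.016, -0.018, -0.093], [0.01, -0.014, -0.087], [0.008, -0.011, -0.085], [-0.168, 0.02, 0.101]]
404 [[0.017, -0.014, -0.097], [0.016, -0.017, -0.096], [0.01, -0.013, -0.09], [0.01, -0.01, -0.09], [0.009, 0.006, -0.089]]
416 [[0.016, -0.014, -0.099], [0.017, -0.016, -0.1], [0.016, -0.012, -0.099], [0.011, -0.01, -0.094], [0.011, 0.005, -0.095]]
396 [[0.01, -0.012, -0.088], [0.01, -0.006, -0.088], [0.009, 0.01, -0.087]]
404 [[0.01, -0.011, -0.09], [0.01, -0.006, -0.091], [0.009, 0.01, -0.089]]
412 [[0.011, -0.011, -0.093], [0.01, -0.005, -0.092], [0.01, 0.01, -0.093]]
```

The pads run from 16 to 53 mm behind the reported TCP, and they are centred sideways. The tool reading is therefore offset about 33 mm in z only, and I'll go that much lower.

Request:
step_arm:
  steps: [1,0,0,0.1,0,0,0,1,0,0,0.2,0,0,0,1,0,0,0.32,0,0,0,1,0,0,0.43,0,0,0,1,0,0,0.483,0,0,0,1,0,0,0.483,0,0,0,0.3,0,0,0.483,0,0,0,0.3,0,0,0.483,0,0,0,0.3,0,0,0.483,0,0,0,0.3,0,0,0.483,0,0,0]

```text
time_s: 6.15
position: [0.6156, 0.2785, 0.0044]
tool_rot: [[0.0, 1.0, 0.003], [1.0, -0.0, 0.001], [0.001, 0.003, -1.0]]
ft_force: [0.2, -0.2, 6.3]
grip_width: 0.0492
```

```bash
python3 tip.py 5 | head -1
```

```text
6.15 [0.61564537 0.2784672  0.00437336] 0.04920430716486958 [ 0.15674848 -0.19862643  6.2949124 ]
```

View pics/w5.png

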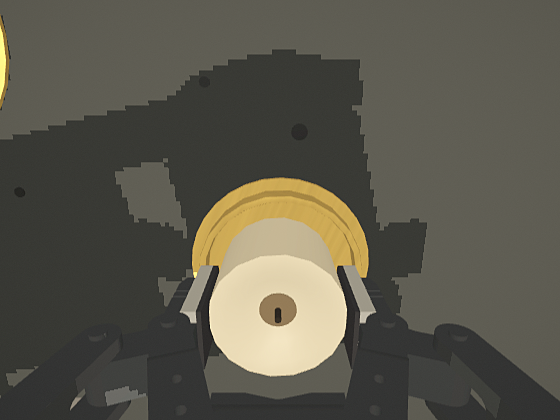

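Request:
step_arm:
  steps: [0.3,0,0,-0.02,0,0,0,0.3,0,0,-0.06,0,0,0,0.3,0,0,-0.14,0,0,0,0.3,0,0,-0.24,0,0,0,0.3,0,0,-0.34,0,0,0,0.3,0,0,-0.4,0,0,0,0.3,-0.05,-0.03,-0.4,0,0,0,0.3,-0.15,-0.1,-0.4,0,0,0,0.3,-0.27,-0.17,-0.4,0,0,0,0.3,-0.39,-0.23,-0.4,0,0,0]

```text
time_s: 7.25
position: [0.5446, 0.1603, 0.1235]
tool_rot: [[-0.001, 1.0, 0.001], [1.0, 0.001, 0.0], [-0.0, 0.001, -1.0]]
ft_force: [0.4, -0.5, -1.2]
grip_width: 0.049
```

Request:
step_arm:
  steps: [0.3,-0.12,-0.06,0,0,0,0,0.3,-0.25,-0.12,0,0,0,0,0.3,-0.38,-0.18,0,0,0,0,0.3,-0.5,-0.24,0,0,0,0,0.3,-0.62,-0.3,0,0,0,0,0.3,-0.74,-0.34,0,0,0,0,0.3,-0.82,-0.36,0,0,0,0,0.3,-0.88,-0.37,0,0,0,0,0.3,-0.88,-0.37,0,0,0,0,0.3,-0.88,-0.37,0,0,0,0]

```text
time_s: 8.25
position: [0.4349, -0.1026, 0.1231]
tool_rot: [[0.001, 1.0, 0.001], [1.0, -0.001, -0.0], [-0.0, 0.001, -1.0]]
ft_force: [0.4, -0.2, -0.6]
grip_width: 0.049
```

```bash
python3 tip.py 6 | head -1; python3 -c "
from rig import imaging
import cv2
im,d=imaging.get_image('scene');cv2.imwrite('pics/f6.png',im)"
```

```text
8.25 [ 0.43486721 -0.10263042  0.12314643] 0.04898782843921066 [ 0.35109862 -0.23305518 -0.55621638]
```

View pics/w6.png

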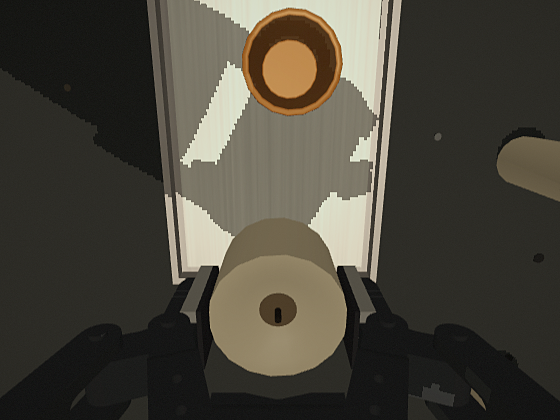

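View pics/f6.png

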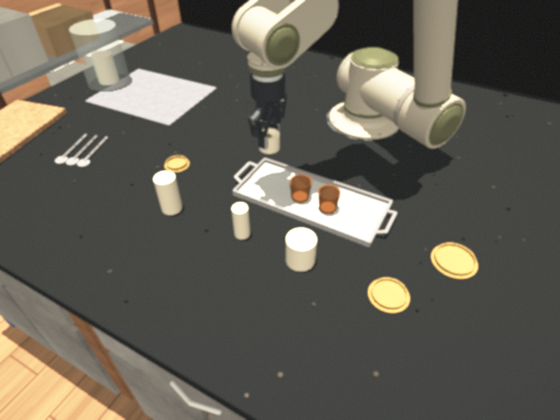

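The stub is held upright at (278,310) in the wrist view, with the near cup well away at (292,62). I'll lower it onto the tray.

Request:
step_arm:
  steps: [0.3,0,0,0.1,0,0,0,0.3,0,0,0.2,0,0,0,0.3,0,0,0.28,0,0,0,0.3,0,0,0.34,0,0,0,0.3,0,0,0.37,0,0,0,0.3,0,0,0.385,0,0,0,0.3,0,0,0.391,0,0,0,0.3,0,0,0.395,0,0,0,0.3,0,0,0.395,0,0,0]

```text
time_s: 9.3
position: [0.4351, -0.1027, 0.0053]
tool_rot: [[-0.0, 1.0, 0.001], [1.0, 0.0, -0.001], [-0.001, 0.001, -1.0]]
ft_force: [-2.3, 2.3, 6.9]
grip_width: 0.0488
```

Request:
step_arm:
  steps: [0.3,0,0,0.002,0,0,0,0.3,0,0,0.003,0,0,0,0.3,0,0,0.003,0,0,0]

```text
time_s: 9.6
position: [0.4352, -0.1027, 0.0053]
tool_rot: [[-0.0, 1.0, 0.002], [1.0, 0.0, -0.001], [-0.001, 0.002, -1.0]]
ft_force: [-4.3, 3.0, 20.8]
grip_width: 0.0491
```

Request:
step_arm:
  steps: [0.3,0,0,-0.003,0,0,0,0.6,0,0,-0.003,0,0,0,0.7,0,0,-0.003,0,0,0,0.85,0,0,-0.003,0,0,0,0.85,0,0,-0.003,0,0,0,0.85,0,0,-0.06,0,0,0,0.85,0,0,-0.18,0,0,0,0.85,0,0,-0.32,0,0,0,1,0,0,-0.4,0,0,0,1,0,0,-0.403,0,0,0]

```text
time_s: 10.6
position: [0.4361, -0.1034, 0.1268]
tool_rot: [[-0.0, 1.0, 0.005], [1.0, 0.0, -0.003], [-0.003, 0.005, -1.0]]
ft_force: [0.0, -1.0, -0.3]
grip_width: 0.0853
```

```bash
python3 tip.py 7; python3 -c "
from rig import imaging
import cv2
im,d=imaging.get_image('scene');cv2.imwrite('pics/f7.png',im)"
```

```text
10.6 [ 0.43607387 -0.10339555  0.12683392] 0.08525049201944628 [ 0.02585908 -0.95073289 -0.26260001]
wrist -1 3461 [[0.004, -0.043, -0.024], [-0.0, -0.043, -0.025], [0.004, -0.043, -0.025], [0.006, -0.043, -0.025], [-0.004, -0.043, -0.025], [0.001, -0.043, -0.025], [-0.006, -0.043, -0.026]]
wrist 1 3486 [[-0.001, 0.043, -0.024], [-0.002, 0.043, -0.024], [0.006, 0.043, -0.025], [0.004, 0.042, -0.025], [-0.004, 0.042, -0.025], [-0.006, 0.043, -0.025], [-0.007, 0.043, -0.025]]
scene -1 118 [[-0.002, -0.048, -0.021], [-0.002, -0.044, -0.027], [0.003, -0.045, -0.027], [0.012, -0.049, -0.028], [-0.009, -0.045, -0.029], [-0.003, -0.045, -0.031], [0.013, -0.047, -0.032]]
scene 1 115 [[-0.002, 0.048, -0.023], [0.004, 0.048, -0.025], [0.012, 0.048, -0.028], [0.002, 0.054, -0.031], [-0.003, 0.054, -0.032], [0.008, 0.046, -0.033], [0.001, 0.056, -0.034]]
```

View pics/w7.png

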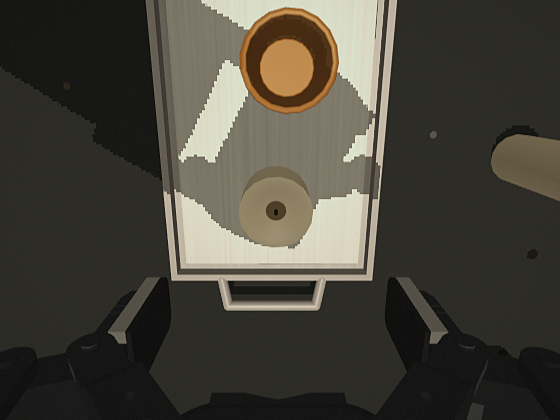

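View pics/f7.png

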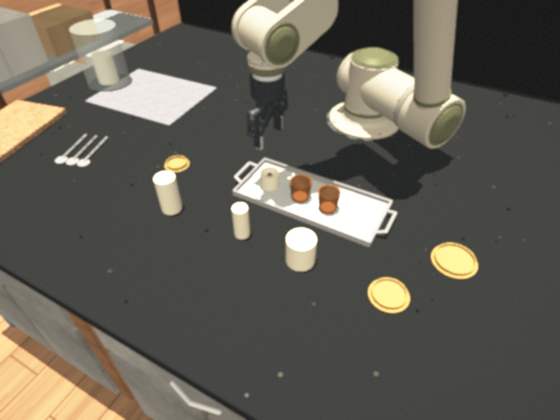

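The stub stands on the tray floor, clear of the cups. Next is the wide candle.

Request:
step_arm:
  steps: [1,0.1,0.1,0,0,0,0,1,0.22,0.22,0,0,0,0,1,0.34,0.34,0,0,0,0,1,0.46,0.46,0,0,0,0,1,0.56,0.56,0,0,0,0,1,0.611,0.62,0,0,0,0,1,0.611,0.62,0,0,0,0,1,0.611,0.62,0,0,0,0]

```text
time_s: 11.55
position: [0.62, 0.0805, 0.1222]
tool_rot: [[-0.001, 1.0, -0.003], [1.0, 0.001, -0.0], [-0.0, -0.003, -1.0]]
ft_force: [-0.1, -0.5, -0.0]
grip_width: 0.0859
```

```bash
python3 - <<'E'
from rig import env, imaging
from h import *
o=env.observe();p=o["position"];R=o["tool_rot"]
im,d=imaging.get_image("wrist"); cv2.imwrite("pics/w8.png",im)
W=cloud(d,imaging.get_calibration("wrist"))
print(p,o["time_s"])
for lo,hi in((.065,.075),):
    m=(W[...,2]>lo)&(W[...,2]<hi)&(abs(W[...,0]-.62)<.05)&(abs(W[...,1]-.08)<.05)
    q=W[m]; print(m.sum(),cv2.minEnclosingCircle(q[:,:2].astype(np.float32)))
E
```

```text
[0.62001082 0.08049486 0.12215966] 11.55
8437 ((0.6219741106033325, 0.08041255176067352), 0.03193388134241104)
```

View pics/w8.png

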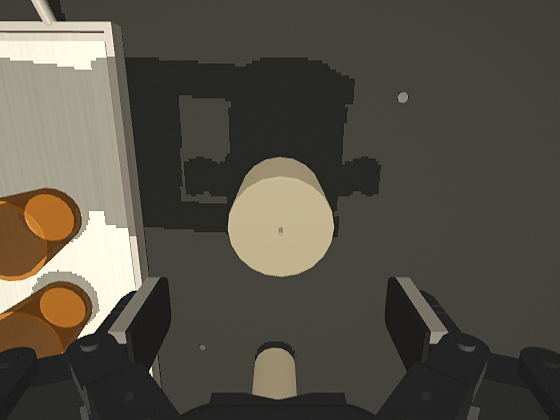

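Request:
step_arm:
  steps: [1,0,0,0.08,0,0,0,1,0,0,0.18,0,0,0,1,0,0,0.28,0,0,0,1,0,0,0.35,0,0,0,1,0,0,0.382,0,0,0,1,0,0,0.382,0,0,0,0.5,0,0,0.382,0,0,0,0.5,0,0,0.382,0,0,0,0.5,0,0,0.382,0,0,0,0.5,0,0,0.382,0,0,0]

```text
time_s: 12.6
position: [0.6217, 0.0803, 0.0112]
tool_rot: [[0.0, 1.0, 0.003], [1.0, -0.0, -0.0], [-0.0, 0.003, -1.0]]
ft_force: [-0.5, -1.5, 7.2]
grip_width: 0.0628
```

```bash
python3 tip.py 9|head -1
```

```text
12.6 [0.62167491 0.08030011 0.01119371] 0.06275419184610298 [-0.45736917 -1.4691678   7.15198132]
```

View pics/w9.png

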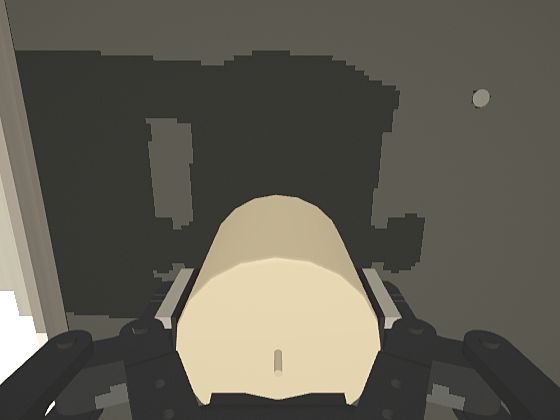

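Request:
step_arm:
  steps: [0.5,0,0,-0.02,0,0,0,0.5,0,0,-0.07,0,0,0,0.5,0,0,-0.16,0,0,0,0.5,0.03,-0.01,-0.25,0,0,0,0.5,0.1,-0.05,-0.3,0,0,0,0.5,0.2,-0.1,-0.3,0,0,0,0.5,0.33,-0.17,-0.3,0,0,0,0.5,0.46,-0.24,-0.3,0,0,0,0.5,0.59,-0.31,-0.3,0,0,0,0.5,0.7,-0.37,-0.3,0,0,0]

```text
time_s: 13.7
position: [0.5082, 0.2923, 0.0998]
tool_rot: [[-0.001, 1.0, -0.0], [1.0, 0.001, 0.0], [0.0, -0.0, -1.0]]
ft_force: [1.0, 0.2, -2.5]
grip_width: 0.0631
```

Request:
step_arm:
  steps: [0.5,0.12,-0.07,0,0,0,0,0.5,0.21,-0.12,0,0,0,0,0.5,0.27,-0.15,0,0,0,0,0.5,0.287,-0.16,0,0,0,0,0.5,0.287,-0.16,0,0,0,0,0.5,0.287,-0.16,0,0,0,0]

```text
time_s: 14.3
position: [0.4622, 0.3759, 0.0996]
tool_rot: [[0.001, 1.0, 0.0], [1.0, -0.001, -0.0], [-0.0, 0.0, -1.0]]
ft_force: [-0.4, -0.3, -2.2]
grip_width: 0.0629
```

```bash
cat > chk.py <<'E'
# usage: tag x y rim_radius : circle-fit dish rim in scene/top; hand pose
import sys
from rig import env, imaging
from h import *
tag,x,y=sys.argv[1],float(sys.argv[2]),float(sys.argv[3])
o=env.observe();p=o["position"]
print(o["time_s"],p.round(4),o["grip_width"].round(4),o["ft_force"].round(1))
im,d=imaging.get_image("wrist"); cv2.imwrite(f"pics/w{tag}.png",im)
im,d=imaging.get_image("scene")
K=imaging.get_calibration("scene");c=np.linalg.inv(K["world_from_camera"])@[x,y,.03,1]
u,v=(K["camera_matrix"]@c[:3])[:2]/c[2]; u,v=int(u),int(v)
a=im[max(0,v-75):v+75,max(0,u-100):u+100]
cv2.imwrite(f"pics/s{tag}.png",cv2.resize(a,None,fx=4,fy=4,interpolation=cv2.INTER_CUBIC))
E
python3 chk.py 10 .462 .3775
```

```text
Traceback (most recent call last):
  File "chk.py", line 7, in <module>
    print(o["time_s"],p.round(4),o["grip_width"].round(4),o["ft_force"].round(1))
                                 ^^^^^^^^^^^^^^^^^^^^^
AttributeError: 'float' object has no attribute 'round'
```

```bash
sed -i 's/o\["grip_width"\].round(4)/round(o["grip_width"],4)/' chk.py; python3 chk.py 10 .462 .3775
```

```text
14.3 [0.4622 0.3759 0.0996] 0.0629 [-0.4 -0.3 -2.2]
```

View pics/w10.png

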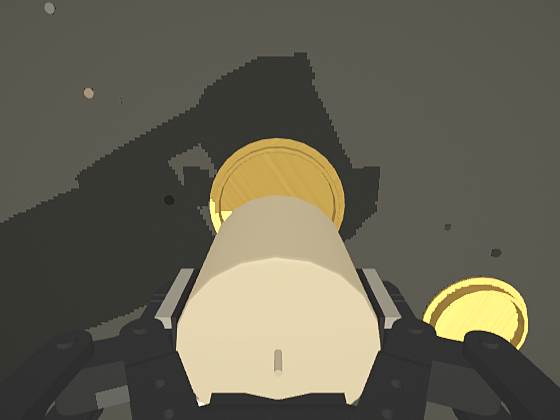

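View pics/s10.png

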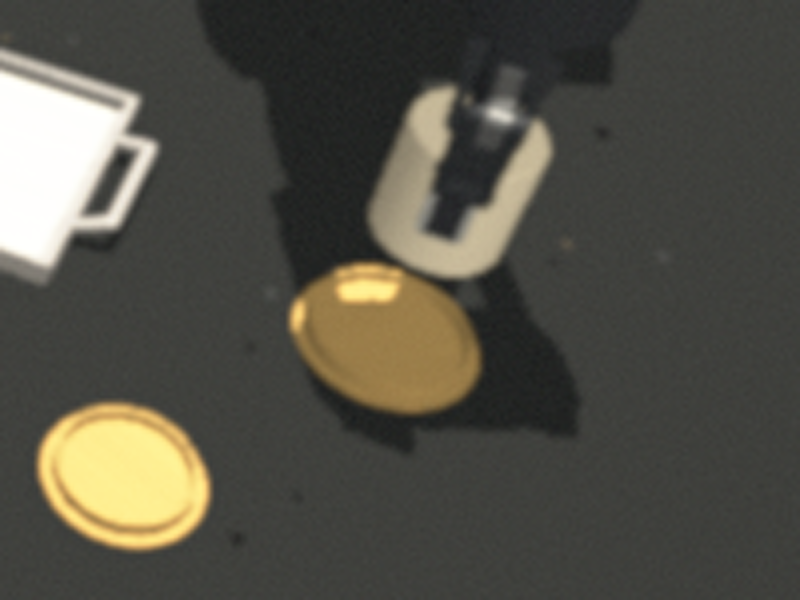

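Dish and candle are aligned at column 277 in the wrist view. I'll lower the candle.

Request:
step_arm:
  steps: [0.5,0,0,0.06,0,0,0,0.5,0,0,0.14,0,0,0,0.5,0,0,0.2,0,0,0,0.5,0,0,0.24,0,0,0,0.5,0,0,0.26,0,0,0,0.5,0,0,0.27,0,0,0,0.5,0,0,0.278,0,0,0,0.5,0,0,0.282,0,0,0,0.5,0,0,0.282,0,0,0]

```text
time_s: 15.3
position: [0.462, 0.3768, 0.0153]
tool_rot: [[-0.0, 1.0, 0.001], [1.0, 0.0, 0.0], [0.0, 0.001, -1.0]]
ft_force: [0.2, -0.1, -3.4]
grip_width: 0.0627
```

```bash
python3 chk.py 11 .462 .3775
```

```text
15.3 [0.462  0.3768 0.0153] 0.0627 [ 0.2 -0.1 -3.4]
```

View pics/s11.png

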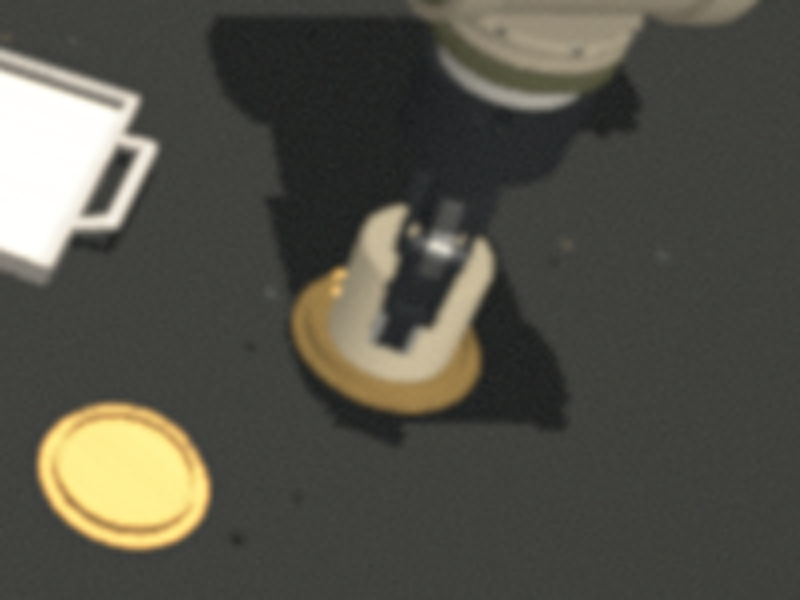

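Inside the recess and centred. I'll lower the last millimetre or two until it touches.

Request:
step_arm:
  steps: [0.5,0,0,0.002,0,0,0,0.5,0,0,0.004,0,0,0,0.5,0,0,0.005,0,0,0,0.5,0,0,0.005,0,0,0]

```text
time_s: 15.8
position: [0.462, 0.3768, 0.0152]
tool_rot: [[-0.0, 1.0, 0.001], [1.0, 0.0, 0.001], [0.001, 0.001, -1.0]]
ft_force: [-4.6, -3.0, 11.5]
grip_width: 0.0628
```

Request:
step_arm:
  steps: [0.5,0,0,-0.003,0,0,0,0.77,0,0,-0.003,0,0,0,0.85,0,0,-0.003,0,0,0,1,0,0,-0.003,0,0,0,1,0,0,-0.003,0,0,0,1,0,0,-0.06,0,0,0,1,0,0,-0.16,0,0,0,1,0,0,-0.3,0,0,0,1,0,0,-0.44,0,0,0,1,0,0,-0.5,0,0,0]

```text
time_s: 16.8
position: [0.4628, 0.3772, 0.1675]
tool_rot: [[-0.0, 1.0, 0.005], [1.0, 0.0, 0.003], [0.003, 0.005, -1.0]]
ft_force: [0.6, 0.1, -0.1]
grip_width: 0.0853
```

```bash
python3 chk.py 12 .462 .3775
```

```text
16.8 [0.4628 0.3772 0.1675] 0.0853 [ 0.6  0.1 -0.1]
```

View pics/s12.png

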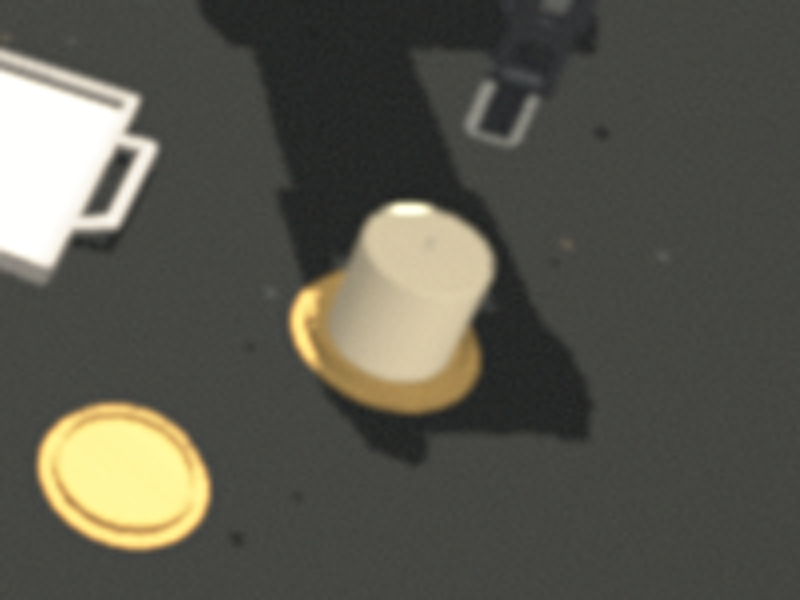

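Request:
step_arm:
  steps: [1,-0.1,0.02,0,0,0,0,1,-0.25,0.05,0,0,0,0,1,-0.41,0.09,0,0,0,0,1,-0.57,0.13,0,0,0,0,1,-0.73,0.17,0,0,0,0,1,-0.89,0.21,0,0,0,0,1,-1,0.248,0,0,0,0]

```text
time_s: 17.6
position: [0.5359, 0.0738, 0.1618]
tool_rot: [[0.002, 1.0, -0.003], [1.0, -0.002, -0.0], [-0.0, -0.003, -1.0]]
ft_force: [1.0, 0.1, 1.2]
grip_width: 0.0852
```

Request:
step_arm:
  steps: [1,-0.16,0.04,0,0,0,0,1,-0.32,0.08,0,0,0,0,1,-0.48,0.12,0,0,0,0,1,-0.64,0.17,0,0,0,0,1,-0.78,0.22,0,0,0,0,1,-0.92,0.26,0,0,0,0,1,-1,0.28,0,0,0,0]

```text
time_s: 18.3
position: [0.62, -0.2265, 0.1609]
tool_rot: [[0.002, 1.0, -0.003], [1.0, -0.002, 0.001], [0.001, -0.003, -1.0]]
ft_force: [0.9, 0.6, 0.2]
grip_width: 0.0855
```

Request:
step_arm:
  steps: [1,-0.1,0.01,0,0,0,0,1,-0.171,0.02,0,0,0,0,1,-0.171,0.02,0,0,0,0,1,-0.171,0.02,0,0,0,0]

```text
time_s: 18.7
position: [0.6258, -0.2743, 0.1616]
tool_rot: [[0.0, 1.0, -0.002], [1.0, -0.0, 0.002], [0.002, -0.002, -1.0]]
ft_force: [0.7, -0.5, -0.2]
grip_width: 0.0853
```

```bash
python3 chk.py 13 .626 -.274; python3 - <<'E'
from rig import env, imaging
from h import *
im,d=imaging.get_image("wrist"); W=cloud(d,imaging.get_calibration("wrist"))
m=(W[...,2]>.095)&(W[...,2]<.106)&(abs(W[...,0]-.626)<.05)&(abs(W[...,1]+.274)<.04)
q=W[m]; print(m.sum(),cv2.minEnclosingCircle(q[:,:2].astype(np.float32)))
E
```

```text
18.7 [ 0.6258 -0.2743  0.1616] 0.0853 [ 0.7 -0.5 -0.2]
4721 ((0.6276817321777344, -0.27513885498046875), 0.02510257624089718)
```

View pics/w13.png

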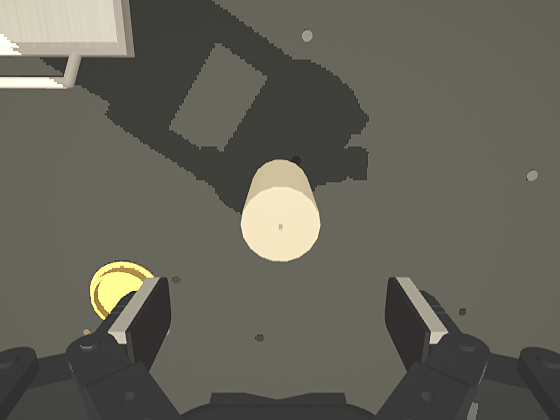

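Request:
step_arm:
  steps: [1,0,0,0.08,0,0,0,1,0,0,0.18,0,0,0,1,0,0,0.29,0,0,0,1,0,0,0.38,0,0,0,1,0,0,0.413,0,0,0,1,0,0,0.413,0,0,0,0.3,0,0,0.413,0,0,0,0.3,0,0,0.413,0,0,0,0.3,0,0,0.413,0,0,0,0.3,0,0,0.413,0,0,0]

```text
time_s: 19.85
position: [0.6269, -0.275, 0.0413]
tool_rot: [[0.0, 1.0, 0.002], [1.0, -0.0, -0.002], [-0.002, 0.002, -1.0]]
ft_force: [0.2, 0.7, 6.1]
grip_width: 0.0494
```

```bash
python3 chk.py 14 .626 -.274
```

```text
19.85 [ 0.6269 -0.275   0.0413] 0.0494 [0.2 0.7 6.1]
```

View pics/s14.png

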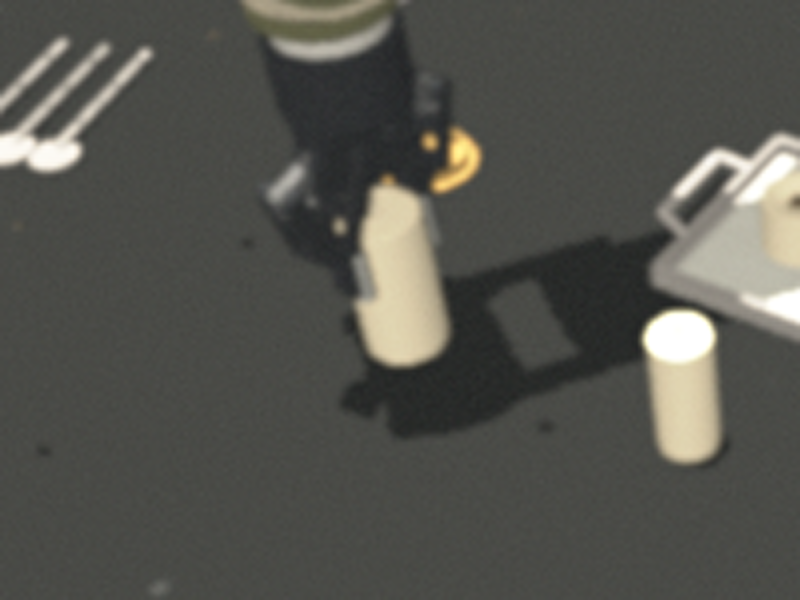

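Request:
step_arm:
  steps: [0.3,0,0,-0.02,0,0,0,0.3,0,0,-0.06,0,0,0,0.3,0,0,-0.14,0,0,0,0.3,0,0,-0.24,0,0,0,0.3,0.03,0,-0.34,0,0,0,0.3,0.1,0,-0.41,0,0,0,0.3,0.2,0,-0.433,0,0,0,0.3,0.33,0,-0.433,0,0,0,0.3,0.46,0,-0.433,0,0,0,0.3,0.6,-0.01,-0.433,0,0,0]

```text
time_s: 20.95
position: [0.6231, -0.0935, 0.1703]
tool_rot: [[0.001, 1.0, 0.001], [1.0, -0.001, -0.0], [-0.0, 0.001, -1.0]]
ft_force: [0.9, -0.0, -1.4]
grip_width: 0.0492
```

Request:
step_arm:
  steps: [0.3,0.14,0,0,0,0,0,0.3,0.28,-0.01,0,0,0,0,0.3,0.42,-0.01,0,0,0,0,0.3,0.56,-0.02,0,0,0,0,0.3,0.69,-0.021,0,0,0,0,0.3,0.8,-0.021,0,0,0,0,0.3,0.88,-0.021,0,0,0,0,0.3,0.93,-0.021,0,0,0,0,0.3,0.95,-0.021,0,0,0,0]

```text
time_s: 21.85
position: [0.6168, 0.1914, 0.1699]
tool_rot: [[-0.001, 1.0, 0.0], [1.0, 0.001, 0.0], [0.0, 0.0, -1.0]]
ft_force: [0.6, -0.4, -1.4]
grip_width: 0.0492
```

Request:
step_arm:
  steps: [0.3,0.15,0,0.05,0,0,0,0.3,0.24,0,0.1,0,0,0,0.3,0.285,0,0.15,0,0,0,0.3,0.294,0,0.2,0,0,0,0.3,0.294,0,0.25,0,0,0,0.3,0.294,0,0.28,0,0,0,0.3,0.294,0,0.28,0,0,0]

```text
time_s: 22.55
position: [0.6167, 0.2773, 0.0841]
tool_rot: [[0.001, 1.0, -0.003], [1.0, -0.001, -0.001], [-0.001, -0.003, -1.0]]
ft_force: [-0.5, 0.2, -0.9]
grip_width: 0.0491
```

```bash
python3 chk.py 15 .617 .279
```

```text
22.55 [0.6167 0.2773 0.0841] 0.0491 [-0.5  0.2 -0.9]
```

View pics/s15.png

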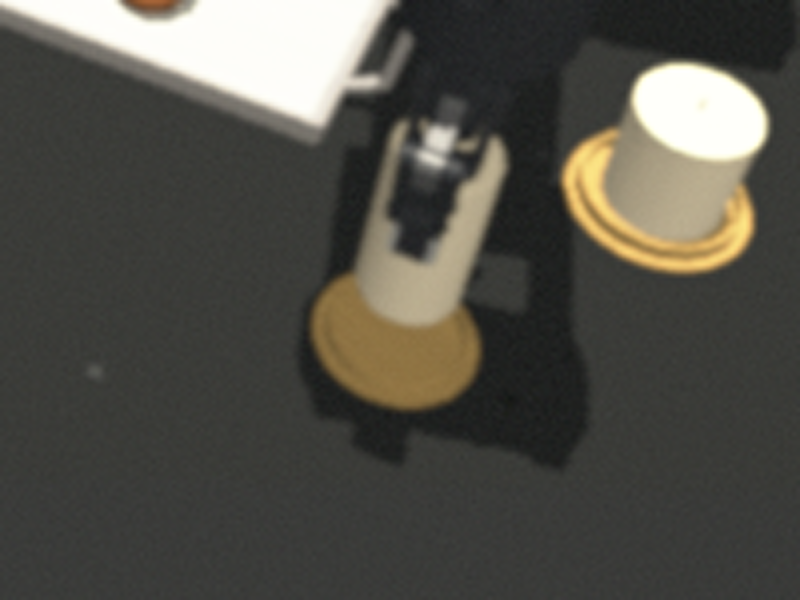

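View pics/w15.png

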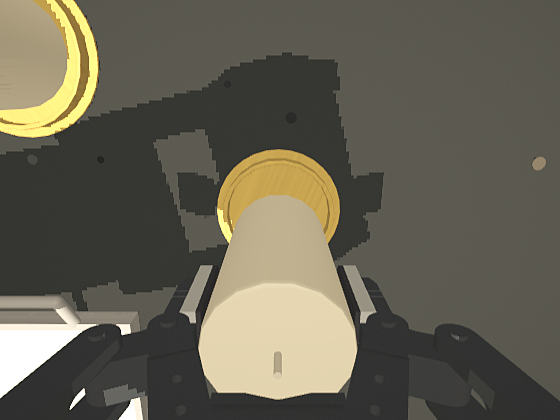

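Candle and dish line up at columns 278 and 279. I'll lower to just above the floor.

Request:
step_arm:
  steps: [0.3,0,0,0.04,0,0,0,0.3,0,0,0.08,0,0,0,0.3,0,0,0.11,0,0,0,0.3,0,0,0.125,0,0,0,0.3,0,0,0.132,0,0,0,0.3,0,0,0.135,0,0,0,0.3,0,0,0.135,0,0,0]

```text
time_s: 23.35
position: [0.617, 0.2786, 0.0454]
tool_rot: [[-0.0, 1.0, 0.001], [1.0, 0.0, 0.0], [0.0, 0.001, -1.0]]
ft_force: [-1.5, -0.2, 1.4]
grip_width: 0.0491
```

Request:
step_arm:
  steps: [0.3,0,0,0.002,0,0,0,0.3,0,0,0.004,0,0,0,0.3,0,0,0.005,0,0,0,0.3,0,0,0.005,0,0,0]

```text
time_s: 23.75
position: [0.6171, 0.2787, 0.0453]
tool_rot: [[-0.0, 1.0, 0.001], [1.0, 0.0, 0.0], [0.0, 0.001, -1.0]]
ft_force: [-4.7, -1.2, 10.9]
grip_width: 0.0491
```

```bash
python3 chk.py 16 .617 .279
```

```text
23.75 [0.6171 0.2787 0.0453] 0.0491 [-4.7 -1.2 10.9]
```

View pics/s16.png

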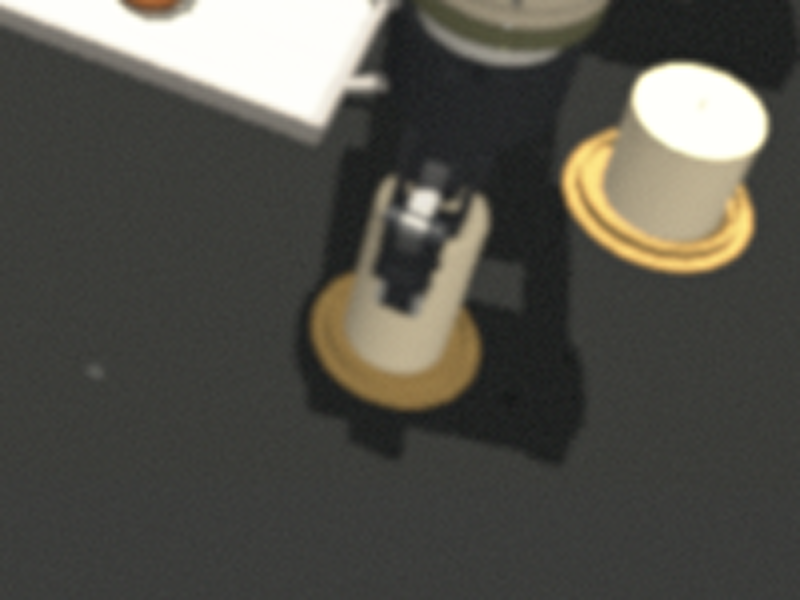

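Request:
step_arm:
  steps: [0.3,0,0,-0.003,0,0,0,0.6,0,0,-0.003,0,0,0,0.7,0,0,-0.003,0,0,0,0.9,0,0,-0.003,0,0,0,0.9,0,0,-0.003,0,0,0,0.9,0,0,-0.003,0,0,0,0.9,0,0,-0.06,0,0,0,1,0,0,-0.16,0,0,0,1,0,0,-0.3,0,0,0,1,0,0,-0.4,0,0,0]

```text
time_s: 24.85
position: [0.6173, 0.2787, 0.1661]
tool_rot: [[-0.0, 1.0, 0.002], [1.0, 0.0, 0.001], [0.001, 0.002, -1.0]]
ft_force: [1.4, 0.5, 0.2]
grip_width: 0.0852
```

```bash
python3 chk.py 17 .617 .279
```

```text
24.85 [0.6173 0.2787 0.1661] 0.0852 [1.4 0.5 0.2]
```

View pics/s17.png

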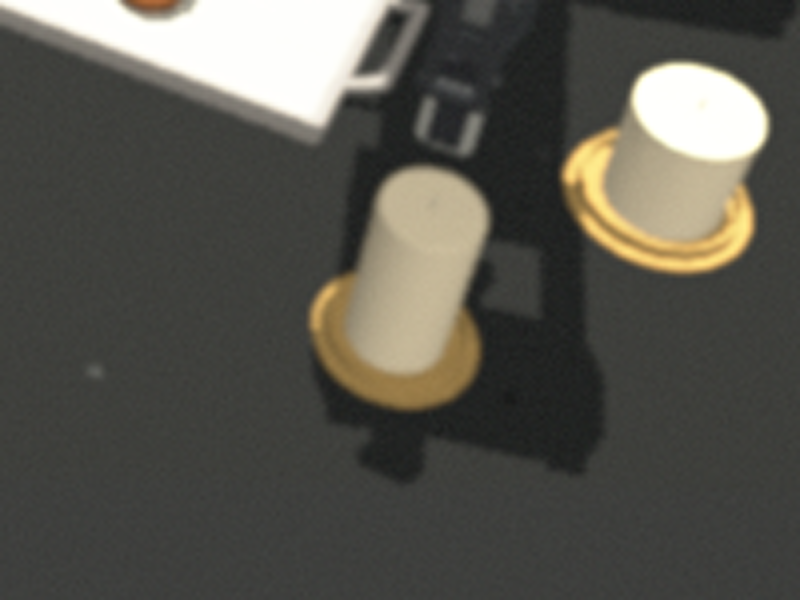

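The medium candle stands in its dish. The narrow one is next.

Request:
step_arm:
  steps: [1,-0.1,0,0,0,0,0,1,-0.25,0,0,0,0,0,1,-0.41,0,0,0,0,0,1,-0.57,0,0,0,0,0,1,-0.73,0,0,0,0,0,1,-0.88,0,0,0,0,0,1,-1,0,0,0,0,0]

```text
time_s: 25.65
position: [0.6164, -0.024, 0.1627]
tool_rot: [[0.001, 1.0, -0.001], [1.0, -0.001, -0.0], [-0.0, -0.001, -1.0]]
ft_force: [-0.4, 0.2, 0.2]
grip_width: 0.0856
```

Request:
step_arm:
  steps: [1,-0.1,0,0,0,0,0,1,-0.16,0,0,0,0,0,1,-0.172,0,0,0,0,0,1,-0.172,0,0,0,0,0,1,-0.172,0,0,0,0,0]

```text
time_s: 26.15
position: [0.6169, -0.0717, 0.1633]
tool_rot: [[-0.001, 1.0, -0.0], [1.0, 0.001, 0.0], [0.0, -0.0, -1.0]]
ft_force: [-1.1, 0.2, -0.4]
grip_width: 0.0854
```

```bash
python3 chk.py 18 .616 -.072; python3 - <<'E'
from rig import env, imaging
from h import *
im,d=imaging.get_image("wrist"); W=cloud(d,imaging.get_calibration("wrist"))
m=(W[...,2]>.08)&(W[...,2]<.09)&(abs(W[...,0]-.616)<.04)&(abs(W[...,1]+.072)<.04)
q=W[m]; print(m.sum(),cv2.minEnclosingCircle(q[:,:2].astype(np.float32)))
E
```

```text
26.15 [ 0.6169 -0.0717  0.1633] 0.0854 [-1.1  0.2 -0.4]
2148 ((0.6171045303344727, -0.07345897704362869), 0.018214749172329903)
```

View pics/w18.png

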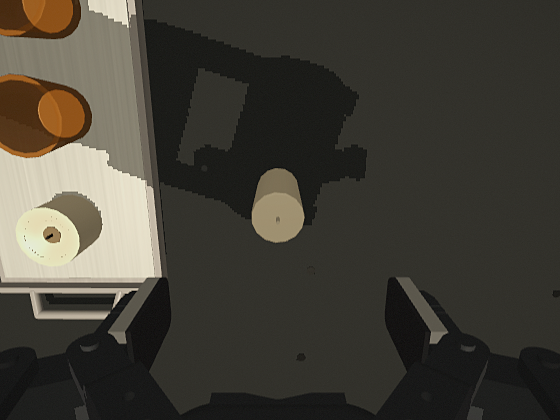

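Request:
step_arm:
  steps: [1,0,0,0.08,0,0,0,1,0,0,0.18,0,0,0,1,0,0,0.29,0,0,0,1,0,0,0.4,0,0,0,1,0,0,0.453,0,0,0,0.8,0,0,0.453,0,0,0,0.2,0,0,0.453,0,0,0,0.2,0,0,0.453,0,0,0,0.2,0,0,0.453,0,0,0,0.2,0,0,0.453,0,0,0]

```text
time_s: 27.3
position: [0.6177, -0.0732, 0.0291]
tool_rot: [[-0.0, 1.0, 0.003], [1.0, 0.0, -0.001], [-0.001, 0.003, -1.0]]
ft_force: [-0.6, 0.4, 7.0]
grip_width: 0.0352
```

Request:
step_arm:
  steps: [0.2,0,0,0,0,0,0,0.2,0,0,0,0,0,0]

```text
time_s: 27.5
position: [0.6177, -0.0732, 0.029]
tool_rot: [[0.0, 1.0, 0.003], [1.0, -0.0, -0.001], [-0.001, 0.003, -1.0]]
ft_force: [-0.9, 0.1, 7.5]
grip_width: 0.0351
```

```bash
python3 chk.py 19 .616 -.072
```

```text
27.5 [ 0.6177 -0.0732  0.029 ] 0.0351 [-0.9  0.1  7.5]
```

View pics/w19.png

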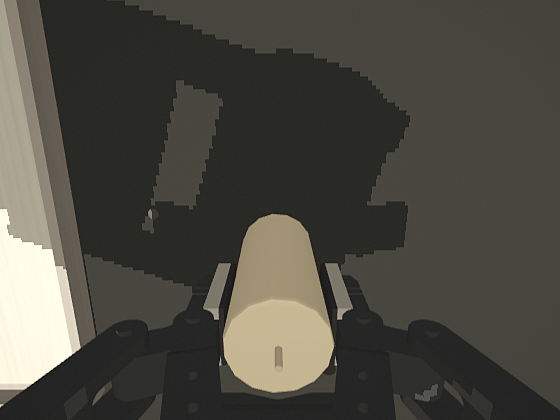

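Request:
step_arm:
  steps: [0.2,0,0,-0.02,0,0,0,0.2,0,0,-0.07,0,0,0,0.2,0,0,-0.16,0,0,0,0.2,-0.03,-0.01,-0.25,0,0,0,0.2,-0.1,-0.04,-0.3,0,0,0,0.2,-0.21,-0.09,-0.3,0,0,0,0.2,-0.34,-0.15,-0.3,0,0,0,0.2,-0.47,-0.21,-0.3,0,0,0,0.2,-0.6,-0.27,-0.3,0,0,0,0.2,-0.7,-0.31,-0.3,0,0,0]

```text
time_s: 28.6
position: [0.5225, -0.2851, 0.118]
tool_rot: [[0.001, 1.0, -0.0], [1.0, -0.001, -0.0], [-0.0, -0.0, -1.0]]
ft_force: [0.4, 0.6, -0.4]
grip_width: 0.0351
```

Request:
step_arm:
  steps: [0.2,-0.13,-0.06,0,0,0,0,0.2,-0.23,-0.11,0,0,0,0,0.2,-0.29,-0.135,0,0,0,0,0.2,-0.316,-0.147,0.05,0,0,0,0.2,-0.316,-0.147,0.1,0,0,0,0.2,-0.316,-0.147,0.15,0,0,0,0.2,-0.316,-0.147,0.17,0,0,0,0.2,-0.316,-0.147,0.17,0,0,0]

```text
time_s: 29.4
position: [0.4799, -0.3772, 0.066]
tool_rot: [[-0.001, 1.0, -0.001], [1.0, 0.001, 0.001], [0.001, -0.001, -1.0]]
ft_force: [0.3, -0.1, -0.3]
grip_width: 0.0352
```

```bash
python3 chk.py 20 .48 -.377
```

```text
29.4 [ 0.4799 -0.3772  0.066 ] 0.0352 [ 0.3 -0.1 -0.3]
```

View pics/w20.png

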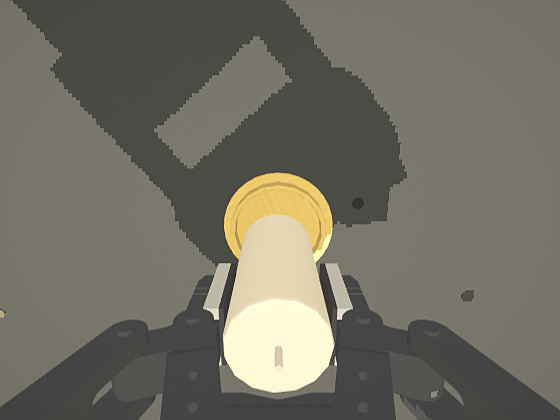

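View pics/s20.png

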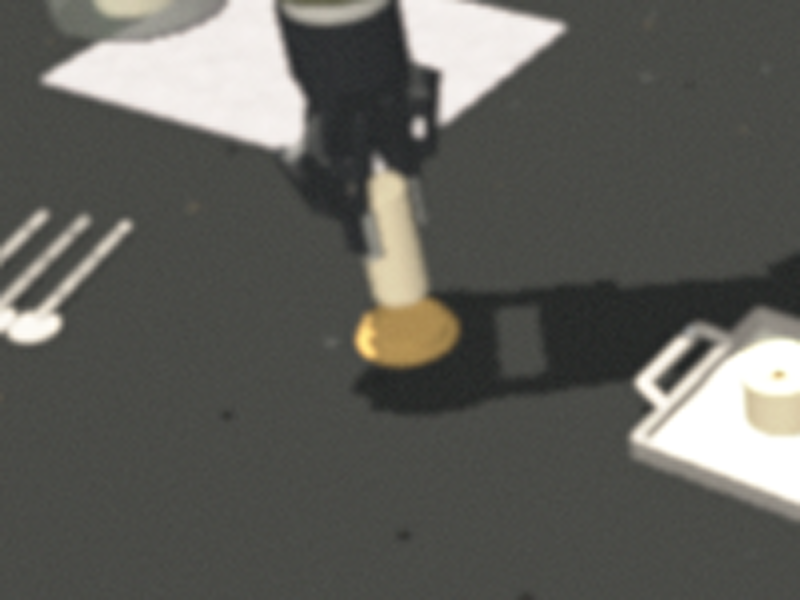

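Request:
step_arm:
  steps: [0.2,0,0,0.03,0,0,0,0.2,0,0,0.06,0,0,0,0.2,0,0,0.085,0,0,0,0.2,0,0,0.102,0,0,0,0.2,0,0,0.11,0,0,0,0.2,0,0,0.112,0,0,0,0.2,0,0,0.112,0,0,0]

```text
time_s: 30.2
position: [0.4798, -0.3779, 0.0331]
tool_rot: [[0.0, 1.0, 0.0], [1.0, -0.0, -0.0], [-0.0, 0.0, -1.0]]
ft_force: [-1.7, 0.5, 1.8]
grip_width: 0.0351
```

Request:
step_arm:
  steps: [0.2,0,0,0.002,0,0,0,0.2,0,0,0.004,0,0,0,0.2,0,0,0.005,0,0,0,0.2,0,0,0.005,0,0,0]

```text
time_s: 30.6
position: [0.4798, -0.3781, 0.033]
tool_rot: [[-0.0, 1.0, 0.0], [1.0, 0.0, -0.001], [-0.001, 0.0, -1.0]]
ft_force: [-4.9, 3.1, 12.9]
grip_width: 0.035
```

```bash
python3 chk.py 21 .48 -.377
```

```text
30.6 [ 0.4798 -0.3781  0.033 ] 0.035 [-4.9  3.1 12.9]
```

View pics/s21.png

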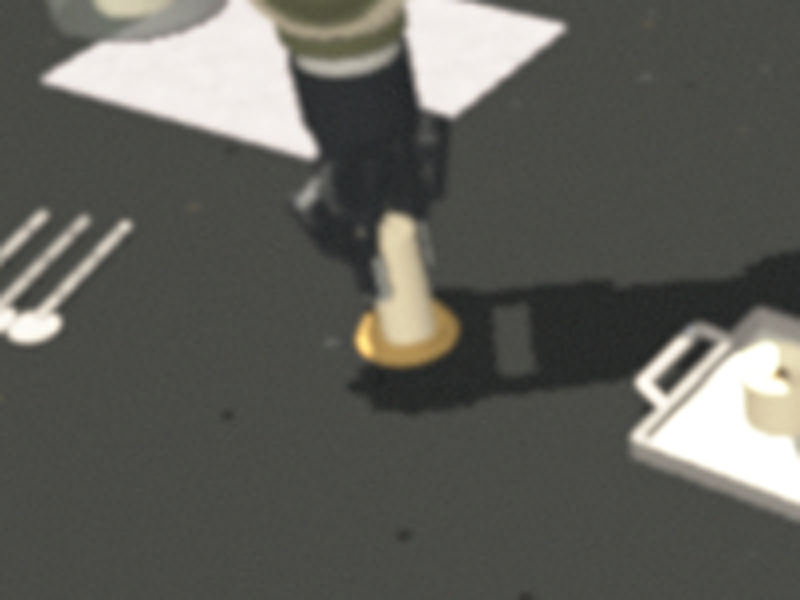

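Request:
step_arm:
  steps: [0.2,0,0,-0.003,0,0,0,0.42,0,0,-0.003,0,0,0,0.5,0,0,-0.003,0,0,0,0.7,0,0,-0.003,0,0,0,0.8,0,0,-0.003,0,0,0,0.8,0,0,-0.003,0,0,0,0.8,0,0,-0.06,0,0,0,0.9,0,0,-0.16,0,0,0,0.9,0,0,-0.3,0,0,0,0.9,0,0,-0.45,0,0,0]

```text
time_s: 31.7
position: [0.4795, -0.3775, 0.1673]
tool_rot: [[0.0, 1.0, -0.001], [1.0, -0.0, 0.001], [0.001, -0.001, -1.0]]
ft_force: [1.0, 0.1, -0.2]
grip_width: 0.0767
```

Request:
step_arm:
  steps: [0.9,0,-0.1,-0.1,0,0,0,0.9,0,-0.25,-0.2,0,0,0,0.9,0,-0.35,-0.2,0,0,0,0.9,0,-0.35,-0.2,0,0,0,0.9,0,-0.35,-0.2,0,0,0]

```text
time_s: 32.2
position: [0.3747, -0.378, 0.2266]
tool_rot: [[0.001, 1.0, 0.0], [1.0, -0.001, -0.0], [-0.0, 0.0, -1.0]]
ft_force: [0.6, 0.8, -1.3]
grip_width: 0.0765
```

```bash
python3 - <<'E'
from rig import env, imaging
from h import *
for cam in ["top","scene"]:
    im,d=imaging.get_image(cam);W=cloud(d,imaging.get_calibration(cam)); cv2.imwrite(f"pics/{cam}_end.png",im)
    for n,x,y,z in [("wide",.462,.3775,.074),("med",.617,.279,.104),("nar",.48,-.377,.089),("stub",.435,-.102,.045),("cupA",.4422,-.0097,.06),("cupB",.446,.0685,.06)]:
        m=(abs(W[...,2]-z)<.006)&(abs(W[...,0]-x)<.045)&(abs(W[...,1]-y)<.038)
        q=W[m]
        if len(q)>5:
            c,r=cv2.minEnclosingCircle(q[:,:2].astype(np.float32)); print(cam,n,np.round(c,4),round(2*r,3),np.median(q[:,2]).round(3))
print(env.observe()["time_s"])
E
```

```text
top wide [0.462  0.3769] 0.065 0.074
top med [0.6162 0.2788] 0.052 0.104
top nar [ 0.4785 -0.3774] 0.037 0.089
top stub [ 0.4345 -0.1025] 0.05 0.044
top cupA [ 0.4424 -0.0098] 0.055 0.06
top cupB [0.4458 0.0683] 0.055 0.06
scene wide [0.4613 0.3778] 0.068 0.073
scene med [0.6183 0.2783] 0.052 0.103
scene nar [ 0.4795 -0.377 ] 0.038 0.089
scene stub [ 0.4346 -0.1017] 0.053 0.043
scene cupA [ 0.4432 -0.0076] 0.058 0.058
scene cupB [0.4476 0.0688] 0.057 0.059
32.3
```

View pics/scene_end.png

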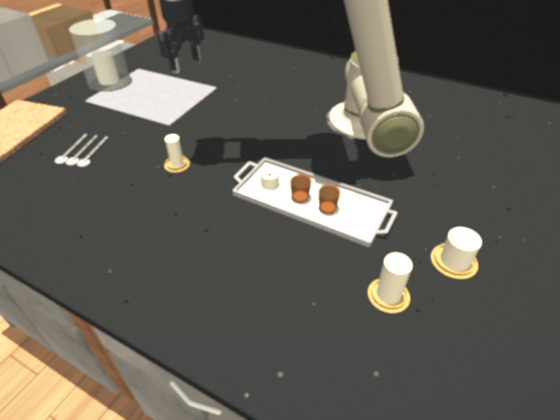

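View pics/top_end.png

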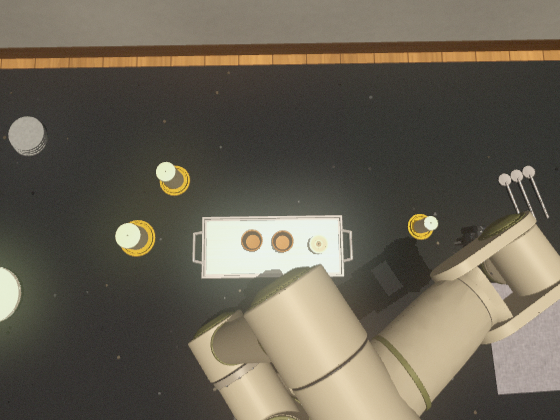

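All four pieces are seated at the expected heights, the cups haven't moved, and the arm is clear. I'll hand the job in.

```bash
python3 -c "
from rig import close_job
print(close_job())"
```

```text
the job is handed in; nothing more can be done
None
```

The job is done and handed in at about 32 s of the 93 s allowed. The stub is on the free end of the tray floor at about (0.435, −0.102). The wide, medium and narrow candles then went into their matching dishes, in that order, each lowered to light contact before I let go.

**Last checks:**
- **Candles:** the top and scene cameras put all three tops within about 1 mm of the height expected for a candle on its dish floor. They are centred to about 2 mm.
- **Stub:** its top is at 43–44 mm, about 1–2 mm under the expected 45 mm, which is within the cameras' accuracy. It stands clear of the cups.
- **Cups:** the top camera shows both within 0.3 mm of where they started. The scene camera's one earlier reading, of one cup, agrees to about 1 mm.
- **Arm:** it is clear of everything, with the gripper empty and open.

**What went wrong or disagreed:**
- **Missed first grip:** the fingertips are about 33 mm farther back than the description says, relative to the reported TCP. My first grip on the stub therefore closed just above it, and neither the force reading nor the pictures showed any contact. I measured the offset from the camera depth, corrected for it, and had no further misses.
- **Contact force:** the highest force I read was about 21 N, while pressing the stub onto the tray floor. The candles were set down at 11–13 N.

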